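# Carry the floppy twin-head work light to its parking fork

## Task

The work light's ankle spring is too weak to hold its two heads up, so it has flopped over onto its stop. Lift the light off the desk by the rubber handle only, bring the heads upright over a level base and keep them balanced like that in the air, well away from the fork, for at least five seconds without a break. Then carry it over, run its stem into the fork from the open end with the stem upright, set the base down flat and straight on the cork mat and let go, leaving the stem resting in the fork; never touch the stem or heads, let them slam over, or disturb the other things on the desk.

Things in the scene. Friction and masses are not known exactly. Their poses are not given: they have to be found in the camera images.
- lamp: Work light's base: dark steel plate 320 x 100 x 12 mm, loose, 0.7 kg (light in all 0.9 kg, balanced on the handle within 5 mm). Origin: underside, below the handle. x along the plate to the ankle (plate x=-120..+200 mm), y left, z up. Rubber handle block over the origin, 70 long (x), 22 wide, top 60 mm up. Ballast 60 x 90 mm at x=-90, top 52 mm; ankle yoke at x=+170, top 62 mm.
- handle (a point): Centre of the handle, 45 mm above the base's underside, axes as the base's; take it from above, fingers closing along the base's y. The ankle's hinge axis, extended, passes through this point, so rolling the base about the handle's x axis does not shift the ankle.
- mast (a joint): Ankle angle, rad: stem against base, hinge along base x through (170, 0, 45) mm; 0 = square to the base, positive leans the heads to base -y (right-hand turn about +x). Stops at -0.3 and +0.3; starts on +0.3. Spring to 0 of 0.212 N m/rad, damping 0.020 N m s/rad, no dry friction. Gravity beats the spring: over a level base it topples, time constant about 0.6 s. Rolling the base drives it.
- stem_top (a point): On the stem at the crossbar, 140 mm from the hinge, z along the stem. Stem 14 mm thick, 150 long. Crossbar along y with a black drum head, 70 across and 50 mm deep, 160 mm out on either side (390 over all). Stem and heads: nominally 0.20 kg (hidden, 7 % either way), centre of mass 137 mm from the hinge, inertia about the hinge 0.0084 kg m2, gravity moment 0.268 N m/rad.
- stem_mid (a point): On the stem's axis 88 mm from the hinge, the height that the fork holds; axes as stem_top.
- fork: Parking place, fixed: cork mat 390 x 140 x 4 mm (x=-130..+260 mm) with a wooden post at x=+246 carrying a two-pronged fork. Its frame is where the light's base (lamp) must come to stand, x the same way; origin on the desk, so the base then stands 4 mm up on the mat. The fork's mouth opens to -x.
- slot (a point): Middle of the slot between the prongs at fork x=+170 mm, 134 mm above the desk, axes as the fork's. Slot 38 mm wide from fork x=+135 to +228 mm, flared from +135 out to +97 mm, where it is about 75 mm wide (105 over the tips); prongs 16 mm tall (126 to 142 mm above the desk). The stem enters it moving along +x.
- screwdriver: Bystander: screwdriver lying on the desk, about 200 mm long, 30 mm high; origin under its middle.
- tape: Bystander: tape measure, 55 x 45 x 35 mm, origin under its centre.
- mug: Bystander: ceramic mug, 80 mm across, with five wooden dowels, 210 mm high in all; origin under its centre.
- mallet: Bystander: wooden mallet lying on the desk, 250 mm long, 60 mm high.
- glue: Bystander: standing glue bottle, 56 mm across, 150 mm high.
- square: Bystander: try square lying on the desk, stock 120 mm, blade 160 mm, 16 mm high.

How it is judged:
On the way, in this order (a step that is already met when the one before it is completed fails the run):
1. the light is held in the air, at least 25 mm up and clear of the fork, base level and stem upright (within 0.12 rad), for 5 s without a break (height (world z) of lamp above 0.025 m and angle between stem_top's own z axis and vertical below 0.12 rad and angle between lamp's own z axis and vertical below 0.15 rad and value of joint mast between -0.15 and 0.15 rad and horizontal distance between stem_mid and slot above 0.12 m), for 5 s.
2. the upright stem stands in the fork's slot with the base still off the mat (horizontal distance between stem_mid and slot below 0.04 m and angle between stem_top's own z axis and vertical below 0.2 rad and height (world z) of lamp above 0.009 m), for 0.1 s.
At the end, for the whole second after the job is handed in: The base stands flat on the mat within 30 mm along and 25 mm across of its place and within 0.15 rad of straight, the stem is in the slot and within 0.2 rad of upright, everything is at rest and let go (x of lamp in the frame of fork between -0.03 and 0.03 m and y of lamp in the frame of fork between -0.025 and 0.025 m and x of stem_mid in the frame of slot above -0.035 m and horizontal distance between stem_mid and slot below 0.04 m and angle between the x axis of lamp and the x axis of fork, either way round below 0.15 rad and height (world z) of lamp below 0.012 m and angle between lamp's own z axis and vertical below 0.05 rad and angle between stem_top's own z axis and vertical below 0.2 rad and linear speed of lamp below 0.03 m/s and velocity of joint mast between -0.3 and 0.3 rad/s); the robot touches nothing.
It fails at once if the robot touches the stem or the heads (contact force between any of the fingers, the arm and mast above 1 N).
It fails at once if the heads slam over (velocity of joint mast above 2 rad/s or velocity of joint mast below -2 rad/s).
It fails at once if the light is tipped over (angle between lamp's own z axis and vertical above 0.45 rad).
It fails at once if another thing on the desk is pushed more than 30 mm away (distance of any of screwdriver, tape, mug, mallet, glue, square from where it was at the start of the episode above 0.03 m).
It also fails if it takes over 72 s, if anything falls off the work surface, if the arm or the gripper's body presses on something with over 40 N, if the wrist force passes 120 N, or if a joint passes its speed limit or range.

## Robot

A 6-joint arm with a two-finger parallel gripper is mounted at the origin on the work surface. World frame = base frame: x ahead of the robot, y to its left, z up, the work surface at z = 0. Lengths are in m, angles in rad, forces in N, time in s.
With the tool pointing down it reaches from about 0.375 to 0.975 m from the base axis. Payload 3.8 kg.
Tool frame: the origin (TCP) lies on the centre line of the jaws, within the pads' length; the fingertips stand 19 mm ahead of it and the grasp point (between the pads) is the TCP; z points along the fingers, y is the line along which they close (so a half turn about z gives the same grasp; the last joint's range is limited). The gripper opens to 88 mm and grips with 3 to 60 N. Pads are 18 mm wide; open, the fingers measure 123 mm over their backs; the gripper's body (75 mm by 187 mm) begins 45 mm behind the grasp point.
Start: joints at [-1.174, 0.264, 1.604, -0, 1.274, -0.037], TCP at [0.284, -0.612, 0.238] pointing down, gripper open.
Joint ranges: [-2.63, 2.63], [-0.94, 2.18], [0.31, 2.57], [-1.31, 4.45], [0, 2.66], [-2.55, 2.55]. Speed limits (rad/s): [2.57, 2.57, 3.14, 3.14, 3.14, 3.14].

## Interface

Orientations are given as [roll, pitch, yaw] about the fixed x, y, z axes, in that order (R = Rz(yaw) Ry(pitch) Rx(roll)).
In Python, from cell import arm gives the robot as it stands. The module is installed in compiled form; this text tells all that it offers.
- The arm moves only by the shell command python3 -m inch 'ROWS' [FORCE]. ROWS is a JSON object of lists of equal length, an entry for each row: "offset": the shift along the tool's x, y, z in mm, a list of three; "rotation": the turn, a rotation vector about the tool's x, y, z in degrees, a list of three; "hand": the finger opening in mm, from 0 to 88.1. In form: {"offset": [[tx, ty, tz], ...], "rotation": [[rx, ry, rz], ...], "hand": [hand, ...]}. A call has exactly 8 rows; each row is the pose to reach, as a shift and turn from the pose commanded when the call began, along the tool's axes at that moment; what a row does not reach only later rows make up. A row lasts 1/8 s, in which the tool goes at most 62.5 mm and 10.7 degrees, less where a joint would pass 70% of its speed; a pose out of reach is approached as far as the arm can. A call with a gripper value outside its range is refused whole. The fingers move at their own pace and stop on an object; FORCE is the grip in N (left out, the last holds). Time passes only in rows, so rows that repeat a pose let the fingers close, or fill a call up. It gives the time, the measured TCP pose, the force, the opening and the grip force at its end, in the units of the state.
- arm.get_obs(): the state, without advancing time (a new reading comes with each control period).
- arm.get_image(name): name is "scene" or "top"; returns a dict with "img" (384x512x3 uint8, red, green, blue), "vertical_fov" (degrees; the focal length in pixels is half the picture's height over the tangent of half this angle, whatever the lens; pixels are square), "cx", "cy" (the principal point, pixels), "distortion" ([k1, k2, p1, p2, k3] as OpenCV has them; the pictures are not rectified), "R" (3x3) and "t" (3): a world point X has camera coordinates R X + t. Camera axes: x right, y down, z forward; pixel columns grow to the right and rows downward; lengths in m; the calibration is good to about 2 mm. A picture is of the moment at which its call begins. There is no depth.
- arm.finish_job(): hands the job in; it is judged then, once.
The state is a dict: "time_s": time; "qpos": joint angles; "dq": joint speeds; "joint_efforts": joint torques, N m; "position": TCP position; "eef_rot": TCP orientation; "ft_force": force on the tool from outside, world axes, zero at the start; "wrist_torque": the same for the moment, N m; "finger_gap": finger opening in m; "finger_force": force on a finger pad.
Only numpy, scipy, OpenCV 4.12 (cv2) and the standard library are available. Lean on these libraries where they do the work, as an engineer would, in place of code of your own. Each camera call takes 0.05 s, during which the arm holds its last target. There are 200 camera calls.

## Working session

There is one attempt and no reset: what is moved stays moved. The work goes in short steps, Python scripts to look and compute and a shell command to move; the robot and the scene stay as the last step left them, time stands still between calls to the robot, and variables do not carry over. Pictures are saved under pics/ and viewed, at most 10 in all, crops included, and the job is handed in when it is done.

```bash
mkdir -p pics; python3 - <<'E'
from cell import arm
import cv2,numpy as np
for n in("scene","top"):
    d=arm.get_image(n); cv2.imwrite(f"pics/{n}0.png",d["img"][:,:,::-1]); np.save(f"pics/{n}0.npy",d["img"])
    R=np.array(d["R"]);print(n,d["vertical_fov"],d["cx"],d["cy"],d["distortion"],R.round(3).tolist(),(-R.T@d["t"]).round(3))
print(arm.get_obs())
E
```

```text
scene 46.01025684483717 255.9078142002783 192.11919253460607 [-0.08213137  0.          0.          0.          0.        ] [[0.25, 0.968, -0.006], [0.78, -0.205, -0.591], [-0.573, 0.143, -0.807]] [ 1.37  -0.228  1.341]
top 50.60041866257324 251.35926182964198 194.41658954449605 [0.02079494 0.         0.         0.         0.        ] [[-0.0, -1.0, 0.012], [-0.988, -0.002, -0.156], [0.156, -0.012, -0.988]] [0.279 0.008 1.754]
{'time_s': 0.1, 'qpos': array([-1.17390414e+00,  2.64664288e-01,  1.60522958e+00, -9.76419097e-06,
        1.27369871e+00, -3.68994038e-02]), 'dq': array([ 3.02155366e-04, -9.57068416e-04, -3.91184138e-03,  3.19135053e-06,
       -2.59131389e-03, -3.73847970e-04]), 'joint_efforts': array([ 1.48126428e-04, -5.03621864e+01, -3.58069968e+01,  7.30890571e-02,
        2.32724118e-02, -5.90560808e-05]), 'position': array([ 0.28345981, -0.61189062,  0.23652587]), 'eef_rot': array([-3.13959375e+00, -6.44546770e-05,  4.33794395e-01]), 'ft_force': array([ 0.38890032, -0.36550731, -0.40291009]), 'wrist_torque': array([-0.01485748, -0.01446554,  0.00668364]), 'finger_force': 0.0, 'finger_gap': 0.0882149587539919}
```

View pics/scene0.png

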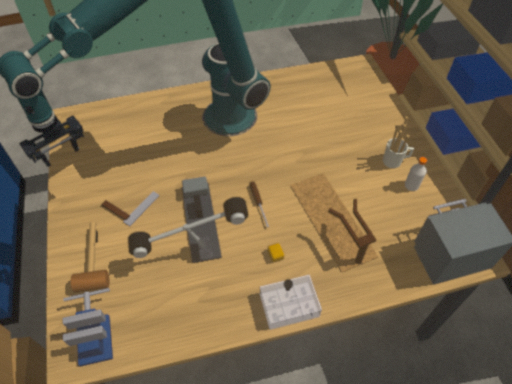

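View pics/top0.png

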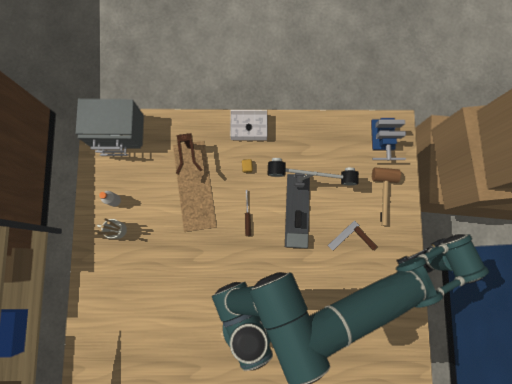

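```bash
cat > h.py <<'E'
from cell import arm
import cv2,numpy as np
def cam(d):
    f=d["img"].shape[0]/2/np.tan(np.radians(d["vertical_fov"])/2)
    return np.array([[f,0,d["cx"]],[0,f,d["cy"]],[0,0,1]]),np.array(d["distortion"]),np.array(d["R"]),np.array(d["t"])
def rays(d,px):
    K,D,R,t=cam(d)
    u=cv2.undistortPoints(np.float64(px).reshape(-1,1,2),K,D)[:,0]
    return -R.T@t,np.c_[u,np.ones(len(u))]@R
def onplane(d,px,n,p):
    c,v=rays(d,px); return c+v*(((p-c)@n)/(v@n))[:,None]
def onz(d,px,z): return onplane(d,px,np.array([0,0,1.]),np.array([0,0,z]))
def pix(d,X):
    K,D,R,t=cam(d); return cv2.projectPoints(np.float64(X).reshape(-1,1,3),cv2.Rodrigues(R)[0],t,K,D)[0][:,0]
E
python3 - <<'E'
from h import *
t=arm.get_image("top");np.save('pics/top1.npy',t,allow_pickle=True)
s=arm.get_image("scene");np.save('pics/scene1.npy',s,allow_pickle=True)
im=t["img"]
a=cv2.resize(im[110:260,165:365],None,fx=4,fy=4,interpolation=cv2.INTER_CUBIC)
cv2.imwrite("pics/topc.png",a[:,:,::-1])
b=cv2.resize(s["img"][160:300,120:390],None,fx=2.95,fy=2.95,interpolation=cv2.INTER_CUBIC)
cv2.imwrite("pics/scenec.png",b[:,:,::-1])
E
```

```text
(no output)
```

View pics/topc.png

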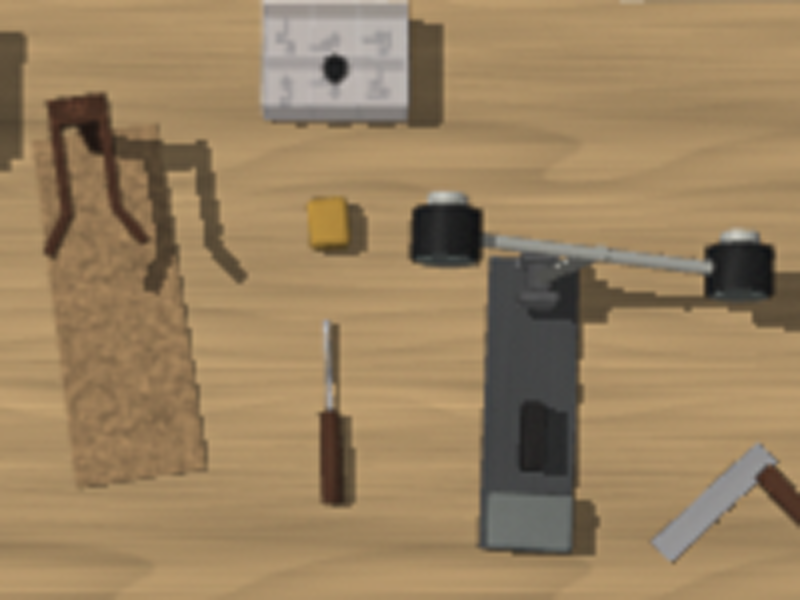

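View pics/scenec.png

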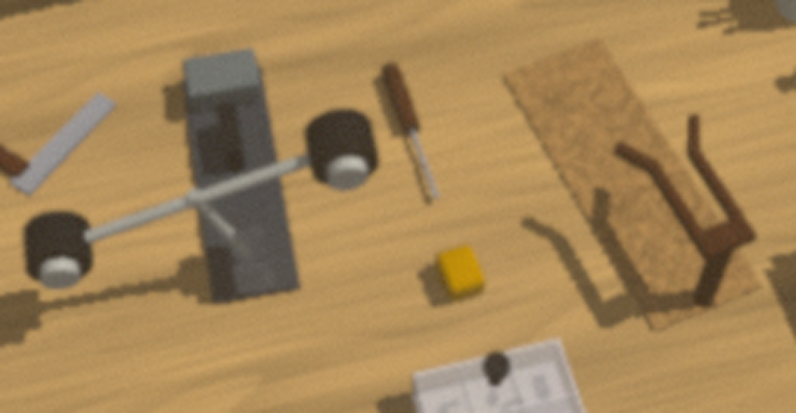

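```bash
cat > m.py <<'E'
from h import *
t=np.load('pics/top1.npy',allow_pickle=True).item();s=np.load('pics/scene1.npy',allow_pickle=True).item()
T=lambda p:(np.array(p)+.5)/4-.5+[165,110]
S=lambda p:(np.array(p)+.5)/2.95-.5+[120,160]
np.set_printoptions(precision=4,suppress=True)
def yaw(v): return np.arctan2(v[1],v[0])
m=onz(t,T([(78,488),(208,470),(158,125),(35,140)]),.004)
print("mat top",m,"yaw",yaw(m[3]-m[0]),yaw(m[2]-m[1]))
m2=onz(s,S([(503,76),(600,40),(762,290),(655,328)]),.004)
print("mat scene",m2,yaw(m2[3]-m2[1]),yaw(m2[2]-m2[1]),yaw(m2[3]-m2[0]))
for M in(m,m2):
    c=M.mean(0)[:2]; a=(M[2]+M[3]-M[0]-M[1])[:2]; L=np.linalg.norm(a)/2;a/=np.linalg.norm(a)
    print("centre",c,"origin",c-a*.065,"len",L,yaw(a))
b=onz(t,T([(481,548),(571,552),(576,495),(487,492)]),.052);print("ballast",b,b.mean(0))
h=onz(t,T([(520,470),(543,472),(550,403),(523,401)]),.060);print("handle",h,h.mean(0))
pl=onz(t,T([(490,257),(580,268)]),.012);print("plate top",pl)
ps=onz(s,S([(298,288),(215,302)]),.012);print("plate scene",ps)
bs=onz(s,S([(184,64),(252,52),(261,86),(190,98)]),.052);print("ballast scene",bs,bs.mean(0))
pr=onz(t,T([(58,128),(112,128),(66,215),(121,212),(50,255),(145,242)]),.142);print("prongs",pr)
E
python3 m.py
```

```text
mat top [[0.393  0.2747 0.004 ]
 [0.4124 0.1359 0.004 ]
 [0.7956 0.1964 0.004 ]
 [0.7778 0.3321 0.004 ]] yaw 0.14792151362582626 0.1566540830044668
mat scene [[0.4225 0.1394 0.004 ]
 [0.3987 0.2768 0.004 ]
 [0.7863 0.3341 0.004 ]
 [0.7993 0.2001 0.004 ]] -0.18920089463019338 0.1467496550729734 0.15974613811744479
centre [0.5947 0.2348] origin [0.5304 0.2249] len 0.3885040704582413 0.152281801785686
centre [0.6017 0.2376] origin [0.5375 0.2277] len 0.38671403401254395 0.15316284484544015
ballast [[ 0.3279 -0.1524  0.052 ]
 [ 0.3238 -0.246   0.052 ]
 [ 0.3829 -0.2525  0.052 ]
 [ 0.3859 -0.1594  0.052 ]] [ 0.3551 -0.2026  0.052 ]
handle [[ 0.4084 -0.1934  0.06  ]
 [ 0.4063 -0.2174  0.06  ]
 [ 0.4787 -0.2261  0.06  ]
 [ 0.4808 -0.1978  0.06  ]] [ 0.4436 -0.2087  0.06  ]
plate top [[ 0.6452 -0.1701  0.012 ]
 [ 0.6331 -0.2685  0.012 ]]
plate scene [[ 0.6546 -0.1716  0.012 ]
 [ 0.6486 -0.2649  0.012 ]]
ballast scene [[ 0.34   -0.2453  0.052 ]
 [ 0.3429 -0.1612  0.052 ]
 [ 0.397  -0.1603  0.052 ]
 [ 0.3929 -0.2463  0.052 ]] [ 0.3682 -0.2033  0.052 ]
prongs [[0.7512 0.2835 0.142 ]
 [0.7514 0.2284 0.142 ]
 [0.6601 0.2729 0.142 ]
 [0.6634 0.2174 0.142 ]
 [0.6187 0.2879 0.142 ]
 [0.6324 0.1925 0.142 ]]
```

```bash
python3 -m inch '{"offset":[[40,-37,12],[80,-75,24],[120,-112,36],[160,-149,48],[200,-187,60],[240,-224,72],[280,-261,84],[318,-298,96]],"rotation":[[0,0,4],[0,0,8],[0,0,12],[0,0,16],[0,0,20],[0,0,24],[0,0,28],[0,0,28.6]],"hand":[88,88,88,88,88,88,88,88]}' 30
python3 - <<'E'
from h import *
np.set_printoptions(precision=4,suppress=True)
for i in range(3):
    o=arm.get_obs();print(o["time_s"],o["position"],o["eef_rot"]); 
    if i<2: im=arm.get_image("scene")
t=np.load('pics/top1.npy',allow_pickle=True).item()
print("mug,glue base approx",onz(t,[(112,229)],.08),onz(t,[(101,196)],.15),onz(t,[(113,200)],.02))
E
```

```text
time_s: 1.2
position: [0.4475, -0.2067, 0.1415]
eef_rot: [3.141, -0.001, -0.066]
ft_force: [0.1, 0.2, 0.3]
finger_gap: 0.088
finger_force: 0.0
1.2 [ 0.4475 -0.2067  0.1415] [ 3.1414 -0.0006 -0.0663]
1.25 [ 0.4476 -0.2011  0.1395] [-3.1363  0.0017 -0.0643]
1.3 [ 0.4468 -0.2038  0.14  ] [-3.1388  0.0026 -0.0605]
mug,glue base approx [[0.3988 0.5572 0.08  ]] [[0.5245 0.5845 0.15  ]] [[0.5272 0.5794 0.02  ]]
```

```bash
python3 -m inch '{"offset":[[0,0,0],[0,0,0],[0,0,0],[0,0,0],[0,0,0],[0,0,0],[0,0,0],[0,0,0]],"rotation":[[0,0,0],[0,0,0],[0,0,0],[0,0,0],[0,0,0],[0,0,0],[0,0,0],[8,0,0]],"hand":[88,88,88,88,88,88,88,88]}' 30
python3 - <<'E'
from h import *
np.set_printoptions(precision=4,suppress=True)
for i in range(6):
    o=arm.get_obs();print(o["time_s"],o["position"],o["eef_rot"],o["qpos"],np.abs(o["dq"]).max()); 
    if i<5: im=arm.get_image("scene")
E
```

```text
time_s: 2.3
position: [0.4473, -0.2063, 0.142]
eef_rot: [-2.999, -0.001, -0.061]
ft_force: [-0.4, -0.1, 0.1]
finger_gap: 0.0884
finger_force: 0.0
2.3 [ 0.4473 -0.2063  0.142 ] [-2.9988 -0.0006 -0.0612] [-0.5696  0.0416  2.0513  0.1388  1.1218  0.9975] 1.211339655142714
2.35 [ 0.4477 -0.2092  0.142 ] [-2.9958 -0.002  -0.0639] [-0.5761  0.0451  2.0478  0.142   1.1227  0.9921] 0.22519350446545439
2.4 [ 0.4473 -0.2099  0.1417] [-3.0013 -0.0004 -0.0679] [-0.5743  0.0441  2.049   0.1365  1.1203  1.0005] 0.09793537702250706
2.45 [ 0.4469 -0.2097  0.1415] [-3.0032  0.0004 -0.0682] [-0.5728  0.0433  2.05    0.1344  1.1195  1.0032] 0.02506789670544578
2.5 [ 0.4468 -0.2091  0.1415] [-3.0035  0.0007 -0.0673] [-0.5717  0.0427  2.0507  0.1339  1.1194  1.0036] 0.018350520167678377
2.55 [ 0.4468 -0.2086  0.1415] [-3.0034  0.0007 -0.0662] [-0.5709  0.0423  2.0512  0.134   1.1195  1.0033] 0.013432066917528398
```

```bash
python3 -m inch '{"offset":[[0,0,0],[0,0,0],[0,0,0],[0,0,0],[0,0,0],[0,0,0],[0,0,0],[0,0,0]],"rotation":[[-1,0,0],[-2,0,0],[-3,0,0],[-4,0,0],[-5,0,0],[-6,0,0],[-7,0,0],[-8,0,0]],"hand":[88,88,88,88,88,88,88,88]}' 30
python3 - <<'E'
from h import *
np.set_printoptions(precision=4,suppress=True)
for i in range(5):
    o=arm.get_obs();print(o["time_s"],o["position"],o["eef_rot"],o["qpos"]); 
    if i<4: im=arm.get_image("scene")
E
```

```text
time_s: 3.55
position: [0.447, -0.2084, 0.1417]
eef_rot: [3.14, 0.0, -0.065]
ft_force: [-1.0, 0.0, -0.6]
finger_gap: 0.0878
finger_force: 0.0
3.55 [ 0.447  -0.2084  0.1417] [ 3.1405  0.     -0.0655] [-0.4861  0.0016  2.0858 -0.0012  1.0538  1.1507]
3.6 [ 0.4469 -0.2082  0.1417] [ 3.1402  0.0001 -0.0652] [-0.4855  0.0013  2.0861 -0.0015  1.0538  1.1512]
3.65 [ 0.447  -0.2081  0.1417] [ 3.1411  0.0001 -0.0649] [-0.486   0.0015  2.0859 -0.0006  1.0541  1.1499]
3.7 [ 0.447  -0.2082  0.1417] [ 3.1414  0.     -0.0648] [-0.4863  0.0016  2.0857 -0.0002  1.0543  1.1494]
3.75 [ 0.447  -0.2083  0.1417] [ 3.1415 -0.     -0.0651] [-0.4866  0.0017  2.0855 -0.      1.0543  1.1493]
```

```bash
python3 -m inch '{"offset":[[0,0,25],[0,0,50],[0,0,75],[0,0,90],[0,0,97],[0,0,97],[0,0,97],[0,0,97]],"rotation":[[0,0,0],[0,0,0],[0,0,0],[0,0,0],[0,0,0],[0,0,0],[0,0,0],[0,0,0]],"hand":[88,88,88,88,88,88,0,0]}' 45
python3 -m inch '{"offset":[[0,0,0],[0,0,0],[0,0,0],[0,0,0],[0,0,-8],[0,0,-20],[0,0,-35],[0,0,-50]],"rotation":[[0,0,0],[0,0,0],[0,0,0],[0,0,0],[0,0,0],[0,0,0],[0,0,0],[0,0,0]],"hand":[0,0,0,0,0,0,0,0]}' 45
python3 - <<'E'
from h import *
np.set_printoptions(precision=4,suppress=True)
im=arm.get_image("scene");o=arm.get_obs();print(o)
np.save('pics/s2.npy',im,allow_pickle=True)
cv2.imwrite("pics/s2.png",cv2.resize(im["img"][140:300,100:340],None,fx=3,fy=3,interpolation=cv2.INTER_CUBIC)[:,:,::-1])
E
```

```text
time_s: 4.75
position: [0.4477, -0.2088, 0.0456]
eef_rot: [3.141, -0.002, -0.065]
ft_force: [-0.2, -0.5, 0.1]
finger_gap: 0.0701
finger_force: 0.0
time_s: 5.75
position: [0.4466, -0.2081, 0.0954]
eef_rot: [-3.141, 0.001, -0.065]
ft_force: [0.2, -0.2, -8.2]
finger_gap: 0.0214
finger_force: 45.0
{'time_s': 5.8, 'qpos': array([-0.4867,  0.0556,  2.1218,  0.0001,  0.9609,  1.1494]), 'dq': array([ 0.0011,  0.0114, -0.0133,  0.0009, -0.0695,  0.0025]), 'joint_efforts': array([  0.0999, -32.4747, -29.7574,  -0.0149,   0.2117,  -0.0436]), 'position': array([ 0.4483, -0.209 ,  0.0978]), 'eef_rot': array([ 3.1403, -0.003 , -0.0654]), 'ft_force': array([ 0.4473, -1.2369, -5.9   ]), 'wrist_torque': array([ 0.1031, -0.0787, -0.0262]), 'finger_force': 44.95569348335266, 'finger_gap': 0.021251365313584895}
```

View pics/s2.png

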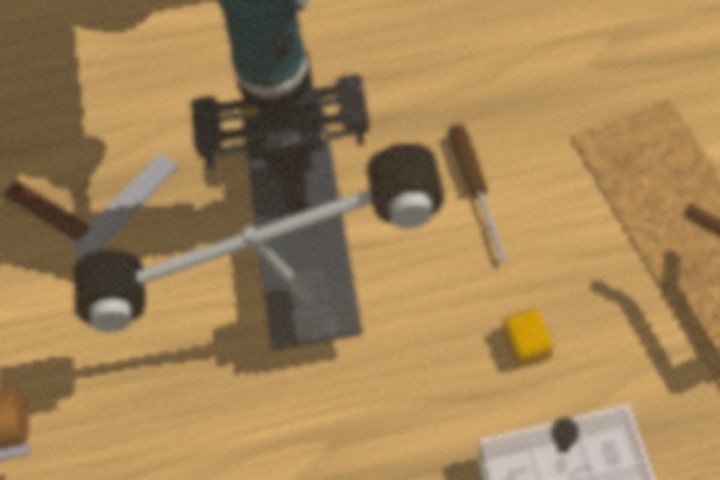

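```bash
cat > ms.py <<'E'
from h import *
from scipy.spatial.transform import Rotation as Ro
np.set_printoptions(precision=4,suppress=True)
def drums(d,o,th,verb=0):
    """stem lean (world, about base x) from the line between the two drums, on the hinge-normal plane; th = guess"""
    Rt=Ro.from_euler('xyz',o["eef_rot"]).as_matrix()
    x=Rt[:,0]; h=np.array(o["position"])+.170*x
    l=np.cross([0,0,1],x); l/=np.linalg.norm(l); u=np.cross(x,l)
    c=h+.140*(np.cos(th)*u-np.sin(th)*l); ax=np.cos(th)*l+np.sin(th)*u
    guess=pix(d,[c+.16*ax,c-.16*ax])
    m=(d["img"].max(2)<68).astype(np.uint8); m=cv2.morphologyEx(m,cv2.MORPH_OPEN,np.ones((3,3),np.uint8))
    n,lab,st,ce=cv2.connectedComponentsWithStats(m)
    ok=[i for i in range(1,n) if 150<st[i,4]<900]
    P=[];A=[]
    for g in guess:
        i=min(ok,key=lambda i:np.hypot(*(ce[i]-g))); P.append(ce[i]); A.append(st[i,4])
    X=onplane(d,P,x,h); v=X[0]-X[1]; c=X.mean(0)-h
    if verb: print(guess,P,A,np.linalg.norm(v),"lean by midpoint",np.arctan2(-c@l,c@u),np.hypot(c@l,c@u))
    return np.arctan2(v@u,v@l)
E
python3 - <<'E'
from ms import *
d=np.load('pics/s2.npy',allow_pickle=True).item();o=arm.get_obs()
print(drums(d,o,.3,1)); d=np.load('pics/scene1.npy',allow_pickle=True).item(); o["position"][2]=.045; print(drums(d,o,.3,1)) 
E
```

```text
[[233.4759 199.426 ]
 [134.2012 233.5395]] [array([230.0714, 198.3571]), array([135.026 , 232.3247])] [np.int32(196), np.int32(308)] 0.3079609839147985 lean by midpoint 0.30490252156308373 0.14735912853248365
0.31886651639981056
[[234.2897 209.697 ]
 [138.0303 242.3754]] [array([232.7725, 207.3004]), array([138.593, 240.907])] [np.int32(233), np.int32(258)] 0.3147750945359673 lean by midpoint 0.28030033305148977 0.15038103685527324
0.32445658668638955
```

```bash
python3 - <<'E'
s=open('ms.py').read()
a=s.index("    m=(d[");b=s.index("    n,lab")
s=s[:a]+'''    im=cv2.GaussianBlur(d["img"],(3,3),0); m=(im.max(2).astype(int)-im.min(2)<CH).astype(np.uint8)
    m=cv2.morphologyEx(m,cv2.MORPH_OPEN,cv2.getStructuringElement(cv2.MORPH_ELLIPSE,(9,9)))
'''+s[b:]
s=s.replace("def drums","CH=35\ndef drums").replace("150<st[i,4]<900","200<st[i,4]<1200")
open('ms.py','w').write(s)
import ms
from ms import *
o=arm.get_obs()
for CH in(25,32,38,44):
  ms.CH=CH
  d=np.load('pics/s2.npy',allow_pickle=True).item();o["position"][2]=.096;o["eef_rot"][:]=[3.1415,0,-.065];o["position"][:2]=.447,-.2083
  print(CH,drums(d,o,.3,1)); d=np.load('pics/scene1.npy',allow_pickle=True).item(); o["position"][2]=.045; print(drums(d,o,.3,1)) 
E
```

```text
[[233.7146 199.6301]
 [134.6029 233.6323]] [array([234.545 , 201.5547]), array([136.0571, 235.2593])] [np.int32(411), np.int32(455)] 0.3198407837339442 lean by midpoint 0.3080955075365977 0.12967596042215943
25 0.3000260487243253
[[234.4926 209.536 ]
 [138.2863 242.1566]] [array([235.3152, 210.3643]), array([139.6751, 243.9723])] [np.int32(387), np.int32(397)] 0.3225485497653875 lean by midpoint 0.3043818880279158 0.1313412467058429
0.319642965291755
[[233.7146 199.6301]
 [134.6029 233.6323]] [array([234.5269, 201.2731]), array([135.0608, 232.8463])] [np.int32(465), np.int32(592)] 0.31624931183706606 lean by midpoint 0.2905964303967732 0.13703606282563624
32 0.26203781481803207
[[234.4926 209.536 ]
 [138.2863 242.1566]] [array([235.2466, 210.2354]), array([139.4265, 243.9242])] [np.int32(446), np.int32(422)] 0.32308267166793464 lean by midpoint 0.3059931895527509 0.13206482470643144
0.3198236141965158
[[233.7146 199.6301]
 [134.6029 233.6323]] [array([234.4   , 201.4121]), array([135.332 , 229.6955])] [np.int32(495), np.int32(729)] 0.3074326895870753 lean by midpoint 0.26100819763816496 0.14419733710840524
38 0.2120108263364694
[[234.4926 209.536 ]
 [138.2863 242.1566]] [array([235.3512, 210.2377]), array([139.556 , 243.9055])] [np.int32(467), np.int32(455)] 0.3229702283381968 lean by midpoint 0.30354592200966907 0.13190426902834299
0.3196538932749596
[[233.7146 199.6301]
 [134.6029 233.6323]] [array([234.5562, 201.3508]), array([135.3804, 227.9855])] [np.int32(516), np.int32(828)] 0.30406428075549274 lean by midpoint 0.2445662583029256 0.14830653997026444
44 0.18488893113539442
[[234.4926 209.536 ]
 [138.2863 242.1566]] [array([235.0813, 210.1829]), array([139.5272, 243.9372])] [np.int32(492), np.int32(478)] 0.32254820336139295 lean by midpoint 0.3064509558118309 0.13221243382436895
0.3222900103169797
```

```bash
python3 -m inch '{"offset":[[-2,-8,0],[-5,-24,0],[-10,-49,0],[-16,-77,0],[-23,-110,0],[-30,-143,0],[-36,-175,0],[-43,-208,0]],"rotation":[[0,0,-0.3],[0,0,-0.8],[0,0,-1.6],[0,0,-2.5],[0,0,-3.5],[0,0,-4.5],[0,0,-5.4],[0,0,-6.4]],"hand":[0,0,0,0,0,0,0,0]}' 45
python3 -m inch '{"offset":[[-3,-33,0],[-6,-66,0],[-9,-99,0],[-12,-128,0],[-15,-153,0],[-17,-174,0],[-18,-191,0],[-19,-203,0]],"rotation":[[0,0,-1.0],[0,0,-2.0],[0,0,-3.0],[0,0,-3.9],[0,0,-4.6],[0,0,-5.2],[0,0,-5.7],[0,0,-6.1]],"hand":[0,0,0,0,0,0,0,0]}' 45
python3 - <<'E'
from ms import *
for i in range(4):
    d=arm.get_image("scene");o=arm.get_obs();print(o["time_s"],o["position"],o["eef_rot"],o["ft_force"],o["wrist_torque"],"\n",drums(d,o,.3,1))
print(o["qpos"],o["finger_gap"])
np.save('pics/s3.npy',d,allow_pickle=True)
cv2.imwrite("pics/s3.png",cv2.resize(d["img"][120:280,190:430],None,fx=3,fy=3,interpolation=cv2.INTER_CUBIC)[:,:,::-1])
t=arm.get_image("top");np.save('pics/t3.npy',t,allow_pickle=True)
E
```

```text
time_s: 6.8
position: [0.4161, 0.0039, 0.0939]
eef_rot: [-3.141, 0.002, 0.047]
ft_force: [1.2, 0.1, -9.0]
finger_gap: 0.0215
finger_force: 45.0
time_s: 7.8
position: [0.3877, 0.2047, 0.094]
eef_rot: [3.141, 0.002, 0.155]
ft_force: [0.7, -1.0, -8.3]
finger_gap: 0.0211
finger_force: 45.0
[[367.1331 149.1295]
 [278.2892 198.0793]] [array([367.8426, 151.3958]), array([280.0588, 200.8333])] [np.int32(432), np.int32(408)] 0.3204734424128482 lean by midpoint 0.2900411011613885 0.12268025557082136
7.85 [0.388  0.2057 0.0942] [-3.1405  0.0011  0.1544] [-0.192   0.1255 -8.5074] [ 0.2525  0.0771 -0.0142] 
 0.3182667698515844
[[366.9165 149.2125]
 [278.0625 198.2026]] [array([368.5312, 151.6836]), array([280.4627, 200.0602])] [np.int32(433), np.int32(415)] 0.32034895731195157 lean by midpoint 0.265160953650485 0.12233343495698551
7.9 [0.3883 0.2048 0.0943] [-3.1414  0.0009  0.1547] [-0.7734  0.538  -8.5234] [ 0.0494  0.0329 -0.0119] 
 0.2968213276145461
[[366.7303 149.307 ]
 [277.8452 198.2907]] [array([368.7153, 151.6273]), array([280.4856, 199.8349])] [np.int32(432), np.int32(418)] 0.32055562486557065 lean by midpoint 0.25529341731494065 0.1227396629185574
7.95 [0.3885 0.2041 0.0943] [3.1411 0.0009 0.1545] [-0.2821 -0.0433 -9.5304] [ 0.0513 -0.0354  0.0975] 
 0.2928125286446298
[[366.6083 149.3874]
 [277.681  198.333 ]] [array([368.7616, 151.6505]), array([280.6271, 199.7387])] [np.int32(432), np.int32(421)] 0.32008780037629414 lean by midpoint 0.24850409446067215 0.12261649189640206
8.0 [0.3887 0.2037 0.0944] [3.141  0.0009 0.1538] [-0.8871 -0.1593 -8.9665] [0.0754 0.0552 0.0041] 
 0.29269342061146114
[ 0.4262 -0.0455  2.231  -0.0005  0.9572  1.8435] 0.021615482472935033
```

View pics/s3.png

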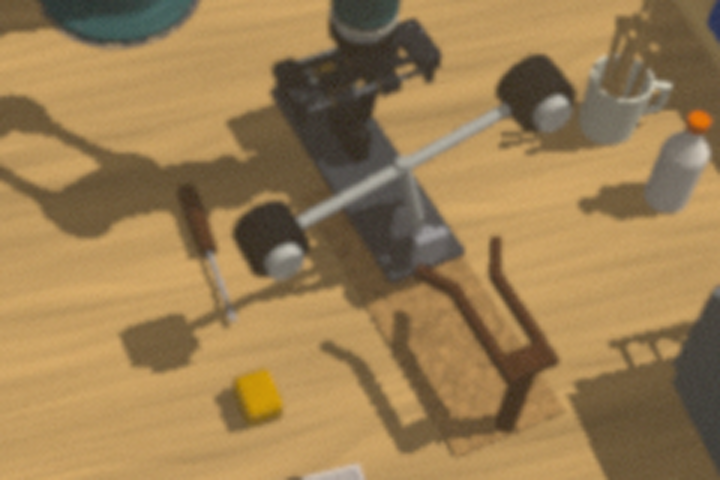

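```bash
cat > bal.py <<'E'
from ms import *
import json,os,sys
from scipy.optimize import least_squares
I,K,C,G0=.0084,.212,.020,.268; DT=.005
H='hist.json'
def load(): return json.load(open(H)) if os.path.exists(H) else dict(knots=[],meas=[])
def phi_at(kn,t): k=np.array(kn); return np.interp(t,k[:,0],k[:,1])
def sim(kn,t0,t1,x,e,b):
    """stem lean over time; knots = commanded base roll, b = its error, e = relative mass error"""
    n=int(round((t1-t0)/DT)); ts=t0+DT*np.arange(n+1); ph=phi_at(kn,ts)+b; th,w=x; out=[(th,w)]
    for i in range(n):
        p=(ph[i]+ph[i+1])/2; dp=(ph[i+1]-ph[i])/DT
        w+=DT*(G0*(1+e)*np.sin(th)-K*(th-p)-C*(w-dp))/(I*(1+e)); th+=DT*w
        for s in(1,-1):
            if s*(th-ph[i+1])>.3: th=ph[i+1]+s*.3; w=s*min(s*w,s*dp)
        out.append((th,w))
    return ts,np.array(out),ph
def estimate(h,span=2.4):
    M=np.array(h["meas"]); tl=M[-1,0]; t0=max(h["knots"][0][0],tl-span); t0=M[M[:,0]>=t0-1e-6][0,0]; M=M[M[:,0]>=t0-1e-6]
    g=np.array(h.get("prior",[0,0])); stop=t0-h["knots"][0][0]<.02
    def f(p):
        ts,o,_=sim(h["knots"],t0,tl,p[:2],p[2],p[3])
        return np.r_[(np.interp(M[:,0],ts,o[:,0])-M[:,1])/.006,(p[2:]-g)/[.05,.01]]
    x0=[.3 if stop else M[0,1],0,*g]
    s=least_squares(f,x0,x_scale=[.01,.05,.05,.01],diff_step=1e-4); ts,o,_=sim(h["knots"],t0,tl+.05,s.x[:2],s.x[2],s.x[3])
    print("fit e,b",s.x[2:],"resid",f(s.x)[:-2][-6:]*.006)
    return o[-1],s.x[2],s.x[3]
def plan(h,x,e,b,t0,cap=8.,lim=6.):
    kn=h["knots"]; p0=kn[-1][1]; pe=np.radians(round(np.degrees(-b),1))
    mk=lambda r:kn+[[t0,p0]]+[[t0+.125*(i+1),v] for i,v in enumerate(np.r_[r,pe])]
    def f(r):
        ts,o,ph=sim(mk(r),t0,t0+1.,x,e,b); s=np.degrees(np.r_[p0,p0,r,pe,pe])
        return np.r_[o[-1,0]/.001,o[-1,1]/.004,np.diff(s,2)*.15,np.maximum(0,abs(np.degrees(r))-lim)*3,np.maximum(0,abs(np.diff(s))-cap)*3]
    r=least_squares(f,np.linspace(p0,pe,9)[1:-1],diff_step=1e-3,x_scale=.02).x
    deg=np.round(np.degrees(np.r_[r,pe]),1); k=mk(np.radians(deg[:-1])); k[-1][1]=pe
    ts,o,ph=sim(k,t0,t0+1.,x,e,b); m=o[:,0]-ph
    print("abs phi deg",deg,"\nROWS rx:",np.round(deg-np.degrees(p0),1)," start",x,"end",o[-1],"max|lean|",abs(o[:,0]).max(),"max|mast|",abs(m).max(),"max mast rate",abs(np.diff(m)/DT).max())
    return k
def look(h,n=3):
    g=h["guess"]
    for i in range(n):
        t=arm.get_obs()["time_s"]; d=arm.get_image("scene"); o=arm.get_obs()
        z=dict(o); z["position"]=h["pos"]; z["eef_rot"]=[np.pi,0,h["yaw"]]
        a=drums(d,z,g)+.006; h["meas"].append([t,a]); g=a
    o=arm.get_obs(); print("meas",np.array(h["meas"][-n:])[:,1],"tcp",o["position"],o["eef_rot"],"torque",o["wrist_torque"],"q3",o["qpos"][2]); np.save('pics/last.npy',d,allow_pickle=True)
    return o["time_s"]
E
python3 - <<'E'
from bal import *
o=arm.get_obs();print(o["time_s"],o["position"],o["eef_rot"])
h=dict(knots=[[o["time_s"]-.2,0.]],meas=[],guess=.3,pos=[.3888,.2037,.0945],yaw=.1538)
t=look(h,3)
h["knots"]=[[t-.15,0.]]
k=plan(h,np.array([.3,0.]),0,0,t,cap=5,lim=20)
for e in(-.07,.07): print(e,sim(k,t,t+1,[.3,0],e,0)[1][-1])
for b in(-.01,.01): print(b,sim(k,t,t+1,[.3+b,0],0,b)[1][-1])
h["knots"]=k; json.dump(h,open(H,'w'))
E
```

```text
8.05 [0.3888 0.2035 0.0944] [3.141  0.0008 0.153 ]
meas [0.2917 0.3087 0.313 ] tcp [0.3892 0.2033 0.0946] [3.1414 0.0003 0.1519] torque [ 0.089   0.0234 -0.0085] q3 2.2306091041088743
abs phi deg [0. 0. 0. 0. 0. 0. 0. 0.] 
ROWS rx: [0. 0. 0. 0. 0. 0. 0. 0.]  start [0.3 0. ] end [0.3 0. ] max|lean| 0.3 max|mast| 0.3 max mast rate 0.0
-0.07 [0.3 0. ]
0.07 [0.3 0. ]
-0.01 [0.29 0.  ]
0.01 [0.31 0.  ]
```

```bash
python3 - <<'E'
from ms import *
o=arm.get_obs();o["position"][:]=[.389,.2034,.0945];o["eef_rot"][:]=[np.pi,0,.153]
for i in range(6):
    d=arm.get_image("scene");print(drums(d,o,.3,1))
s=open('bal.py').read()
s=s.replace("np.linspace(p0,pe,9)[1:-1]","np.linspace(p0,pe,9)[1:-1]+g0*np.sin(np.pi*np.arange(1,8)/8)").replace("lim=6.)","lim=6.,g0=0.)")
open('bal.py','w').write(s)
E
python3 - <<'E'
from bal import *
t=arm.get_obs()["time_s"]
h=dict(knots=[[t-.2,0.]],meas=[],guess=.3,pos=[.389,.2034,.0945],yaw=.153)
for g0 in(-.15,-.25):
  for w in (5,4):
    k=plan(h,np.array([.3,0.]),0,0,t,cap=w,lim=20,g0=g0)
    for e in(-.07,.07): print(e,sim(k,t,t+1,[.3,0],e,0)[1][-1])
    for b in(-.01,.01): print(b,sim(k,t,t+1,[.3+b,0],0,b)[1][-1])
E
```

```text
[[366.5297 149.4156]
 [277.5501 198.3368]] [array([367.4606, 152.0556]), array([279.2409, 200.9659])] [np.int32(432), np.int32(411)] 0.321059617446179 lean by midpoint 0.28797069149361243 0.12185762467803668
0.3068730434387826
[[366.5297 149.4156]
 [277.5501 198.3368]] [array([367.5379, 152.046 ]), array([279.5218, 200.9563])] [np.int32(435), np.int32(412)] 0.32052310415909074 lean by midpoint 0.2834848325862168 0.12137930501148132
0.30879294346724356
[[366.5297 149.4156]
 [277.5501 198.3368]] [array([367.472 , 151.8832]), array([279.4867, 200.9133])] [np.int32(428), np.int32(415)] 0.32041378292818234 lean by midpoint 0.28436006579756234 0.12209199790505575
0.3111235488868449
[[366.5297 149.4156]
 [277.5501 198.3368]] [array([367.4134, 151.8083]), array([279.4361, 200.8193])] [np.int32(433), np.int32(415)] 0.32025257896697157 lean by midpoint 0.2851455177031751 0.12271605660174788
0.3108719964247323
[[366.5297 149.4156]
 [277.5501 198.3368]] [array([367.515 , 151.9931]), array([279.4712, 200.8894])] [np.int32(433), np.int32(416)] 0.3205129395476792 lean by midpoint 0.2839591856550414
[... 654 characters left out ...]
st rate 0.0
-0.07 [0.3 0. ]
0.07 [0.3 0. ]
-0.01 [0.29 0.  ]
0.01 [0.31 0.  ]
abs phi deg [-5.  -7.1 -7.1 -3.1  9.4 10.4  0.8  0. ] 
ROWS rx: [-5.  -7.1 -7.1 -3.1  9.4 10.4  0.8  0. ]  start [0.3 0. ] end [ 0.3    -0.1117] max|lean| 0.31117010721276367 max|mast| 0.3 max mast rate 3.114642487068611
-0.07 [ 0.3    -0.1117]
0.07 [-0.0505  0.0291]
-0.01 [ 0.29   -0.1117]
0.01 [0.0496 0.2887]
abs phi deg [-2.7 -5.9 -5.9 -3.4 -0.2  2.   2.   0. ] 
ROWS rx: [-2.7 -5.9 -5.9 -3.4 -0.2  2.   2.   0. ]  start [0.3 0. ] end [-0.0009 -0.0016] max|lean| 0.3 max|mast| 0.30000000000000004 max mast rate 0.9023172082330028
-0.07 [-0.063 -0.081]
0.07 [0.0623 0.123 ]
-0.01 [-0.103  -0.2293]
0.01 [0.0962 0.2177]
```

```bash
sed -i 's/drums(d,z,g)+.006/drums(d,z,g)-.008/; s|/.006,(p|/.004,(p|' bal.py; python3 - <<'E'
from bal import *
t=arm.get_obs()["time_s"]; print(t)
h=dict(knots=[[t,0.]],meas=[[t,.3]],guess=.3,pos=[.389,.2034,.0945],yaw=.153)
h["knots"]=[[t+.125*i,float(np.radians(v))] for i,v in enumerate([0,-2.7,-5.9,-5.9,-3.4,-.2,2,2,0])]
h["guess"]=0; json.dump(h,open(H,'w'))
E
cat > go.py <<'E'
from bal import *
h=load(); t=look(h); print("t",t); x,e,b=estimate(h); h["prior"]=[e*.9,b*.9]; json.dump(h,open(H,'w'))
h["knots"]=plan(h,x,e,b,t); h["guess"]=0.; json.dump(h,open(H,'w'))
E
python3 -m inch '{"offset":[[0,0,0],[0,0,0],[0,0,0],[0,0,0],[0,0,0],[0,0,0],[0,0,0],[0,0,0]],"rotation":[[-2.7,0,0],[-5.9,0,0],[-5.9,0,0],[-3.4,0,0],[-0.2,0,0],[2,0,0],[2,0,0],[0,0,0]],"hand":[0,0,0,0,0,0,0,0]}' 45
python3 go.py
```

```text
8.5
time_s: 9.5
position: [0.3894, 0.203, 0.0947]
eef_rot: [3.14, -0.0, 0.151]
ft_force: [0.1, 1.1, -8.8]
finger_gap: 0.0213
finger_force: 45.0
meas [-0.008 -0.008 -0.008] tcp [0.3893 0.2042 0.0948] [-3.1413 -0.0002  0.1538] torque [-0.0057 -0.0068  0.0161] q3 2.229905038918194
t 9.65
fit e,b [-0.0062 -0.0001] resid [ 0.      0.0011  0.0001 -0.001 ]
abs phi deg [ 0.2  0.4  0.5  0.3  0.1 -0.1 -0.1  0. ] 
ROWS rx: [ 0.2  0.4  0.5  0.3  0.1 -0.1 -0.1  0. ]  start [-0.0094 -0.0157] end [-0.0016 -0.002 ] max|lean| 0.011047079160203328 max|mast| 0.01774066048291989 max mast rate 0.053960157715212884
```

```bash
python3 - <<'E'
from ms import *
d=np.load('pics/last.npy',allow_pickle=True).item();o=arm.get_obs()
print(drums(d,o,0.,1))
im=cv2.GaussianBlur(d["img"],(3,3),0); m=(im.max(2).astype(int)-im.min(2)<35).astype(np.uint8)*120
g=np.dstack([m,m,m])//2+d["img"]//2
cv2.imwrite("pics/l.png",cv2.resize(np.hstack([d["img"][120:260,240:390],g[120:260,240:390]]),None,fx=2.6,fy=2.6)[:,:,::-1])
E
```

```text
[[377.166  153.3295]
 [288.5796 184.5852]] [array([384.295 , 157.3396]), array([384.295 , 157.3396])] [np.int32(583), np.int32(583)] 0.0 lean by midpoint -1.0903418065817605 0.2224627024238647
0.0
```

View pics/l.png

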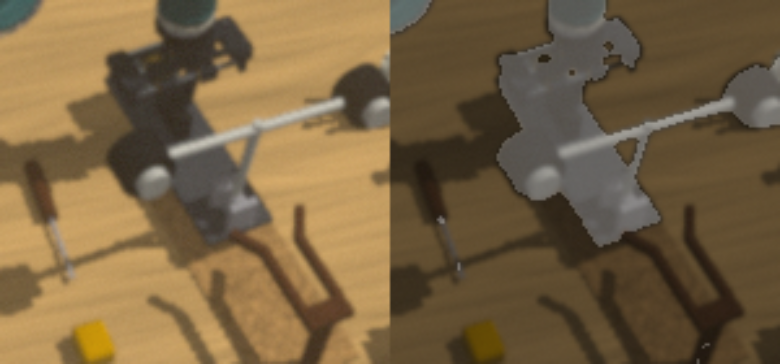

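```bash
cat > ms.py <<'E'
from h import *
from scipy.spatial.transform import Rotation as Ro
np.set_printoptions(precision=4,suppress=True)
def drums(d,o,th,verb=0):
    """stem lean (world, about base x): fit a line to the bright crossbar pixels, cast two of its points on the hinge-normal plane"""
    Rt=Ro.from_euler('xyz',o["eef_rot"]).as_matrix()
    x=Rt[:,0]; h=np.array(o["position"])+.170*x
    l=np.cross([0,0,1],x); l/=np.linalg.norm(l); u=np.cross(x,l)
    im=d["img"].astype(int); yy,xx=np.mgrid[:384,:512]
    w=im.min(2); w=np.where(im.max(2)-w<45,np.clip(w-95,0,100),0)
    for it,band in enumerate((12,8,5,5)):
        c=h+.140*(np.cos(th)*u-np.sin(th)*l); ax=np.cos(th)*l+np.sin(th)*u
        if it==0: a,b=pix(d,[c+.125*ax,c-.125*ax])
        e=(b-a)/np.linalg.norm(b-a); s=((xx-a[0])*e[0]+(yy-a[1])*e[1])/np.linalg.norm(b-a); r=-(xx-a[0])*e[1]+(yy-a[1])*e[0]
        k=(w>0)&(s>0)&(s<1)&(abs(s-.5)>.08)&(abs(r)<band)
        p=np.polyfit(s[k],r[k],1,w=np.sqrt(w[k])*np.exp(-(r[k]/band)**2)); n=np.array([-e[1],e[0]])
        a,b=a+n*p[1],b+n*(p[0]+p[1])
        X=onplane(d,[a,b],x,h); v=X[0]-X[1]; th2=np.arctan2(v@u,v@l)
    # lenses
    m=((im.min(2)>105)&(im.max(2)-im.min(2)<45)).astype(np.uint8)
    m=cv2.morphologyEx(m,cv2.MORPH_OPEN,cv2.getStructuringElement(cv2.MORPH_ELLIPSE,(7,7)))
    n_,lab,st,ce=cv2.connectedComponentsWithStats(m); c=h+.14*(np.cos(th2)*u-np.sin(th2)*l)+.035*x; ax=np.cos(th2)*l+np.sin(th2)*u
    P=[];A=[]
    for g in pix(d,[c+.16*ax,c-.16*ax]):
        i=min([i for i in range(1,n_) if 30<st[i,4]<400],key=lambda i:np.hypot(*(ce[i]-g))); P.append(ce[i]);A.append(st[i,4])
    Y=onplane(d,P,x,h+.035*x); v=Y[0]-Y[1]
    if verb: print("bar",th2,"pts",k.sum(),a,b,"| lens",np.arctan2(v@u,v@l),A,P,np.linalg.norm(v))
    return th2
E
python3 - <<'E'
from ms import *
L=lambda n:np.load(f'pics/{n}.npy',allow_pickle=True).item()
o=dict(position=[.447,-.2083,.045],eef_rot=[np.pi,0,-.065])
drums(L('scene1'),o,.3,1); o["position"][2]=.095; drums(L('s2'),o,.3,1)
o=dict(position=[.389,.2034,.0945],eef_rot=[np.pi,0,.153])
drums(L('s3'),o,.3,1)
for g in(0,.1,-.1): drums(L('last'),o,g,1)
E
```

```text
bar 0.32251010525826973 pts 287 [223.5954 213.2553] [148.7514 239.7369] | lens 0.431089271811594 [np.int32(218), np.int32(326)] [array([194.7615, 183.6193]), array([141.2485, 208.1626])] 0.1664494510345953
bar 0.3172485595671768 pts 325 [222.8003 204.5813] [145.66  231.905] | lens 0.0 [np.int32(150), np.int32(150)] [array([148.7667, 200.1   ]), array([148.7667, 200.1   ])] 0.0
bar 0.3002401946339143 pts 300 [357.6616 156.2238] [288.1226 194.4692] | lens -0.19167693331981958 [np.int32(95), np.int32(48)] [array([420.8105, 171.4526]), array([285.5, 204.5])] 0.556690548382095
bar -0.07369282442761975 pts 268 [368.6395 159.3331] [298.3572 180.6302] | lens -0.3332632611136119 [np.int32(99), np.int32(33)] [array([420.6162, 171.5354]), array([299., 187.])] 0.5337688306653691
bar -0.0469118664055811 pts 281 [366.1792 159.7101] [293.6262 183.0325] | lens -0.3332632611136119 [np.int32(99), np.int32(33)] [array([420.6162, 171.5354]), array([299., 187.])] 0.5337688306653691
bar -0.07728911730480477 pts 274 [370.6385 158.8103] [303.5    178.9887] | lens -0.3332632611136119 [np.int32(99), np.int32(33)] [array([420.6162, 171.5354]), array([299., 187.])] 0.5337688306653691
```

```bash
python3 - <<'E'
s=open('ms.py').read()
i=s.index("    # lenses");j=s.index("    if verb")
s=s[:i]+'''    if verb: print("bar",th2,"pts",k.sum(),"rms px",np.std(r[k]-np.polyval(p,s[k])),a,b)
    return th2
'''
s=s.replace("if it==0: a,b=pix(d,[c+.125*ax,c-.125*ax])","a,b=pix(d,[c+.11*ax,c-.11*ax]); a=a+off; b=b+off")
s=s.replace("    for it,band","    off=0.\n    for it,band").replace("(12,8,5,5)","(14,9,5,4,4)")
s=s.replace("a,b=a+n*p[1],b+n*(p[0]+p[1])","off=off+n*(p[0]/2+p[1]); a,b=a+n*p[1],b+n*(p[0]+p[1])").replace("v@l)\n","v@l); th=th2\n").replace("w-95","w-110").replace("th=th2\n    if","th=th2\n    if")
open('ms.py','w').write(s)
E
python3 - <<'E'
from ms import *
L=lambda n:np.load(f'pics/{n}.npy',allow_pickle=True).item()
o=dict(position=[.447,-.2083,.045],eef_rot=[np.pi,0,-.065])
drums(L('scene1'),o,.3,1); o["position"][2]=.095; drums(L('s2'),o,.3,1)
o=dict(position=[.389,.2034,.0945],eef_rot=[np.pi,0,.153])
drums(L('s3'),o,.3,1)
for g in(0,.1,.05,-.05,-.1): drums(L('last'),o,g,1)
E
```

```text
bar 0.31992728887998045 pts 222 rms px 1.107167661037197 [217.9651 215.2162] [152.4657 238.2798]
bar 0.31639073000792023 pts 266 rms px 1.289214884740884 [217.174  206.5256] [149.6082 230.4199]
bar 0.30125888295537545 pts 247 rms px 1.2238036161794041 [353.44   158.4878] [292.2459 192.1852]
bar -0.07668161534629561 pts 230 rms px 1.2831310521667254 [366.3867 160.026 ] [306.6291 178.0086]
bar -0.07741423292053957 pts 230 rms px 1.28737660461063 [366.4588 160.0151] [306.695  177.9692]
bar -0.07681312406222779 pts 231 rms px 1.2862370569805874 [366.4172 160.0205] [306.6622 177.9969]
bar -0.0768157011590146 pts 231 rms px 1.289040253309363 [366.3568 160.0368] [306.5983 178.014 ]
bar -0.0768442309672556 pts 231 rms px 1.28902270581885 [366.3214 160.0477] [306.5664 178.0228]
```

```bash
sed -i 's/drums(d,z,g)-.008/drums(d,z,g)-.013/' bal.py; python3 - <<'E'
from bal import *
h=load(); h["knots"]=h["knots"][:9]; h["meas"]=[[8.5,.3],[9.6,-.090]]; h["guess"]=-.08
print(h["knots"][-1]); h.pop("prior",None); json.dump(h,open(H,'w'))
t=look(h,2); print("t",t); x,e,b=estimate(h); h["prior"]=[e*.9,b*.9]; json.dump(h,open(H,'w'))
h["knots"]=plan(h,x,e,b,t,lim=8); h["guess"]=0.; json.dump(h,open(H,'w'))
E
```

```text
[9.5, 0.0]
meas [-0.0958 -0.1066] tcp [0.3892 0.204  0.0947] [-3.1412  0.0001  0.1534] torque [ 0.0439 -0.0018 -0.0327] q3 2.230186545016683
t 9.75
fit e,b [-0.0214 -0.0052] resid [ 0.      0.0025 -0.0021 -0.    ]
abs phi deg [0.  0.1 0.1 0.2 0.2 0.3 0.3 0.3] 
ROWS rx: [0.  0.1 0.1 0.2 0.2 0.3 0.3 0.3]  start [-0.1169 -0.2122] end [-0.3  0. ] max|lean| 0.30173261998690915 max|mast| 0.30000000000000004 max mast rate 0.46302166737425265
```

```bash
python3 - <<'E'
s=open('bal.py').read()
a=s.index("    r=least_squares(f,np.lin");b=s.index("    deg=np.round")
s=s[:a]+'''    r=min((least_squares(f,np.linspace(p0,pe,9)[1:-1]+g0*np.sin(np.pi*np.arange(1,8)/8),diff_step=1e-3,x_scale=.02) for g0 in(-.2,-.08,0,.08,.2)),key=lambda z:z.cost).x
'''+s[b:]
open('bal.py','w').write(s)
from bal import *
h=load(); h["knots"]=h["knots"][:9]; t=arm.get_obs()["time_s"]; x,e,b=estimate(h); print(t)
k=plan(h,x,e,b,t,lim=8)
for de,db in((.05,0),(-.05,0),(0,.01),(0,-.01)): print(sim(k,t,t+1,x,e+de,b+db)[1][-1])
h["knots"]=k; json.dump(h,open(H,'w'))
E
```

```text
fit e,b [-0.0271 -0.0048] resid [ 0.      0.002  -0.0022  0.0003]
9.75
abs phi deg [ 3.1  5.5  5.7  3.8  1.  -1.1 -1.3  0.3] 
ROWS rx: [ 3.1  5.5  5.7  3.8  1.  -1.1 -1.3  0.3]  start [-0.1164 -0.2054] end [-0.001  -0.0009] max|lean| 0.1338836522633731 max|mast| 0.21721679861464138 max mast rate 0.7234675673761654
[-0.0774 -0.1376]
[0.061  0.0774]
[0.0986 0.2127]
[-0.1005 -0.2143]
```

```bash
python3 -m inch '{"offset":[[0,0,0],[0,0,0],[0,0,0],[0,0,0],[0,0,0],[0,0,0],[0,0,0],[0,0,0]],"rotation":[[3.1,0,0],[5.5,0,0],[5.7,0,0],[3.8,0,0],[1,0,0],[-1.1,0,0],[-1.3,0,0],[0.3,0,0]],"hand":[0,0,0,0,0,0,0,0]}' 45
python3 go.py
```

```text
time_s: 10.75
position: [0.3892, 0.2045, 0.0947]
eef_rot: [-3.135, 0.0, 0.154]
ft_force: [0.4, -0.2, -8.7]
finger_gap: 0.0214
finger_force: 45.0
meas [0.0773 0.0818 0.0845] tcp [0.3892 0.2036 0.0947] [-3.1365  0.0001  0.152 ] torque [ 0.0273 -0.0325 -0.0262] q3 2.2315308080732708
t 10.9
fit e,b [-0.0502 -0.0031] resid [ 0.0004 -0.0022  0.0022 -0.0037 -0.0014  0.0044]
abs phi deg [-1.9 -3.6 -3.8 -2.4 -0.4  1.2  1.3  0.2] 
ROWS rx: [-2.2 -3.9 -4.1 -2.7 -0.7  0.9  1.  -0.1]  start [0.0943 0.1432] end [0.0016 0.0021] max|lean| 0.10580873623186067 max|mast| 0.16493140797758843 max mast rate 0.5349037429925624
```

```bash
python3 - <<'E'
s=open('bal.py').read()
a=s.index("    g=np.array(h.get");b=s.index("def plan")
s=s[:a]+'''    g=np.array(h.get("prior",[0,0,0])); stop=t0-h["knots"][0][0]<.02
    def f(p):
        ts,o,_=sim(h["knots"],t0,tl,p[:2],p[2],p[3])
        return np.r_[(np.interp(M[:,0],ts,o[:,0])+p[4]-M[:,1])/.003,(p[2:]-g)/h.get("sd",[.05,.005,.01])]
    x0=[.3 if stop else M[0,1],0,*g]
    s=least_squares(f,x0,x_scale=[.01,.05,.05,.01,.01],diff_step=1e-4); ts,o,_=sim(h["knots"],t0,tl+.05,s.x[:2],s.x[2],s.x[3])
    print("fit e,b,bias",s.x[2:],"resid",f(s.x)[:-3][-7:]*.003,"cost",s.cost)
    return o[-1],s.x[2],s.x[3],s.x[4]
'''+s[b:]
open('bal.py','w').write(s)
open('go.py','w').write('''from bal import *
h=load(); n=int(sys.argv[1]) if len(sys.argv)>1 else 3
if n: t=look(h,n); json.dump(h,open(H,'w'))
else: t=arm.get_obs()["time_s"]
h["knots"]=[k for k in h["knots"] if k[0]<=t+1e-6]
x,e,b,bi=estimate(h); print("t",t)
h["knots"]=plan(h,x,e,b,t); h["guess"]=0.; json.dump(h,open(H,'w'))
''')
from bal import *
h=load();h.pop("prior",None); h["meas"]=[m for m in h["meas"] if m[0]>8.6]; json.dump(h,open(H,'w'))
t=arm.get_obs()["time_s"]; h["knots"]=[k for k in h["knots"] if k[0]<=t+1e-6]
print(h["knots"][-1],t)
for sd in([.05,.005,.01],[.05,.001,.015],[.05,.01,.001],[.02,.003,.01]): h["sd"]=sd; print(estimate(h))
E
python3 go.py 1
```

```text
[10.9, 0.005235987755982988] 10.9
fit e,b,bias [-0.0519 -0.0028  0.0022] resid [ 0.0003 -0.0015  0.0014 -0.0024 -0.0009  0.0028] cost 1.756973144880506
(array([0.0919, 0.1408]), np.float64(-0.0518909319862402), np.float64(-0.002829506729106295), np.float64(0.0022438751876047553))
fit e,b,bias [-0.0432 -0.0002  0.0088] resid [ 0.0004 -0.0015  0.0012 -0.003  -0.0009  0.0034] cost 1.96066843283482
(array([0.0866, 0.1553]), np.float64(-0.043168079017696495), np.float64(-0.00018784946338391327), np.float64(0.008812018470684505))
fit e,b,bias [-0.0581 -0.0043  0.    ] resid [ 0.     -0.0014  0.0017 -0.0019 -0.0009  0.0024] cost 1.5845244925270536
(array([0.0931, 0.1296]), np.float64(-0.05806755717680951), np.float64(-0.0042557929624540995), np.float64(8.314022416716558e-06))
fit e,b,bias [-0.0165 -0.0006  0.0015] resid [-0.0007 -0.0012  0.0026 -0.0039 -0.0011  0.0042] cost 2.7257823324822192
(array([0.0957, 0.1777]), np.float64(-0.016497781718216028), np.float64(-0.0005505358002887554), np.float64(0.0015460585563362155))
meas [0.0927] tcp [0.3893 0.2036 0.0947] [-3.1366  0.      0.1521] torque [-0.0103 -0.0131  0.005 ] q3 2.231380221696432
fit e,b,bias [-0.0568 -0.0033  0.0026] resid [ 0.0002 -0.0015  0.0014 -0.0023 -0.0011  0.0023  0.0006] cost 1.8002842591745072
t 10.95
abs phi deg [-1.9 -3.7 -3.8 -2.4 -0.3  1.2  1.4  0.2] 
ROWS rx: [-2.2 -4.  -4.1 -2.7 -0.6  0.9  1.1 -0.1]  start [0.0976 0.1425] end [0.0008 0.0018] max|lean| 0.10883653256084827 max|mast| 0.16919383553429734 max mast rate 0.5574020066135138
```

Consistent fit (mass about −6 %). Apply.

```bash
python3 -m inch '{"offset":[[0,0,0],[0,0,0],[0,0,0],[0,0,0],[0,0,0],[0,0,0],[0,0,0],[0,0,0]],"rotation":[[-2.2,0,0],[-4,0,0],[-4.1,0,0],[-2.7,0,0],[-0.6,0,0],[0.9,0,0],[1.1,0,0],[-0.1,0,0]],"hand":[0,0,0,0,0,0,0,0]}' 45
python3 go.py
```

```text
time_s: 11.95
position: [0.3894, 0.2032, 0.0948]
eef_rot: [-3.139, -0.0, 0.151]
ft_force: [0.5, -0.1, -9.0]
finger_gap: 0.0218
finger_force: 45.0
meas [0.1244 0.1399 0.1577] tcp [0.3893 0.2042 0.0948] [-3.1383 -0.0002  0.1536] torque [0.0164 0.0465 0.0123] q3 2.2305716464207337
fit e,b,bias [ 0.0134 -0.0029 -0.1724] resid [ 0.0078  0.0121  0.0216  0.0286 -0.0134 -0.0117 -0.0295] cost 297.63844713868093
t 12.1
abs phi deg [-2.5 -5.7 -5.8 -3.3 -0.1  2.2  2.1  0.2] 
ROWS rx: [-2.7 -5.9 -6.  -3.5 -0.3  2.   1.9  0. ]  start [0.3006 0.    ] end [0.0086 0.0148] max|lean| 0.30059720063515744 max|mast| 0.30000000000000004 max mast rate 0.8906667020347092
```

```bash
python3 - <<'E'
s=open('bal.py').read()
a=s.index("    s=least_squares(f,x0");
s=s.replace("    s=least_squares(f,x0,x_scale=[.01,.05,.05,.01,.01],diff_step=1e-4);","    s=min((least_squares(f,[x0[0],w0,*g],x_scale=[.01,.05,.05,.01,.01],diff_step=1e-4) for w0 in(-.3,-.15,0,.15,.3)),key=lambda z:z.cost);")
open('bal.py','w').write(s)
from bal import *
h=load(); t=arm.get_obs()["time_s"]; h["knots"]=[k for k in h["knots"] if k[0]<=t+1e-6]
print(np.array(h["meas"]),"\n",np.array(h["knots"]))
for span in(1.3,2.8):
  for sd in([.05,.005,.01],[.05,.02,.001],[.05,.001,.03]): h["sd"]=sd; print(estimate(h,span))
E
```

```text
[[ 9.6    -0.09  ]
 [ 9.65   -0.0958]
 [ 9.7    -0.1066]
 [10.75    0.0773]
 [10.8     0.0818]
 [10.85    0.0845]
 [10.9     0.0927]
 [11.95    0.1244]
 [12.      0.1399]
 [12.05    0.1577]] 
 [[ 8.5     0.    ]
 [ 8.625  -0.0471]
 [ 8.75   -0.103 ]
 [ 8.875  -0.103 ]
 [ 9.     -0.0593]
 [ 9.125  -0.0035]
 [ 9.25    0.0349]
 [ 9.375   0.0349]
 [ 9.5     0.    ]
 [ 9.75    0.    ]
 [ 9.875   0.0541]
 [10.      0.096 ]
 [10.125   0.0995]
 [10.25    0.0663]
 [10.375   0.0175]
 [10.5    -0.0192]
 [10.625  -0.0227]
 [10.75    0.0052]
 [10.9     0.0052]
 [10.95    0.0052]
 [11.075  -0.0332]
 [11.2    -0.0646]
 [11.325  -0.0663]
 [11.45   -0.0419]
 [11.575  -0.0052]
 [11.7     0.0209]
 [11.825   0.0244]
 [11.95    0.0035]
 [12.1     0.0035]]
fit e,b,bias [ 0.0052  0.001  -0.0011] resid [ 0.0008 -0.0007  0.001  -0.0017  0.0034  0.0006 -0.0033] cost 1.5619231107936313
(array([0.1705, 0.3116]), np.float64(0.005181276434807672), np.float64(0.0010235694203636595), np.float64(-0.0010589790221622341))
fit e,b,bias [-0.0055  0.0028 -0.    ] resid [ 0.0009 -0.0007  0.0009 -0.0018  0.0033  0.0006 -0.
[... 494 characters left out ...]
.0031  0.0049  0.0007 -0.0049] cost 5.7697092826971925
(array([0.1652, 0.2711]), np.float64(-0.02094586542615779), np.float64(-0.0005754712358691465), np.float64(0.0007442955013299049))
fit e,b,bias [-0.0205 -0.0008  0.    ] resid [-0.0049 -0.0022  0.0029  0.003   0.0049  0.0007 -0.0049] cost 5.762107129829223
(array([0.1659, 0.2712]), np.float64(-0.020500449683001045), np.float64(-0.0007999615140399697), np.float64(2.560031608383394e-06))
fit e,b,bias [-0.0206 -0.      0.0034] resid [-0.0049 -0.0022  0.0029  0.003   0.0049  0.0007 -0.0049] cost 5.760305055758057
(array([0.1626, 0.2713]), np.float64(-0.020607260788259335), np.float64(-7.068491097874489e-06), np.float64(0.003355644803190849))
```

```bash
python3 - <<'E'
from bal import *
h=load();h["prior"]=[-.012,0,0];h["sd"]=[.015,.002,.004];json.dump(h,open(H,'w'))
E
sed -i 's/estimate(h)/estimate(h,1.4)/; s/plan(h,x,e,b,t)/plan(h,x,e,b,t,lim=8)/' go.py; python3 go.py 0
```

```text
fit e,b,bias [-0.0046  0.0011 -0.0011] resid [-0.0001 -0.0008  0.0015 -0.0006  0.0036  0.0006 -0.0037] cost 2.0006999074037304
t 12.1
abs phi deg [-1.5 -4.4 -7.3 -5.6 -1.9  2.   3.2 -0.1] 
ROWS rx: [-1.7 -4.6 -7.5 -5.8 -2.1  1.8  3.  -0.3]  start [0.1698 0.3031] end [0.0006 0.0008] max|lean| 0.22766680787595728 max|mast| 0.3 max mast rate 1.0738508357742538
```

```bash
sed -i 's/return np.r_\[o\[-1,0\]\/.001/m=abs(o[::5,0]-ph[::5]); return np.r_[np.maximum(0,m-.26)\/.01,o[-1,0]\/.001/' bal.py; python3 go.py 0
```

```text
fit e,b,bias [-0.0046  0.0011 -0.0011] resid [-0.0001 -0.0008  0.0015 -0.0006  0.0036  0.0006 -0.0037] cost 2.0006999074037304
t 12.1
abs phi deg [-4.3 -3.3  0.8 -6.5 -3.3  4.   6.5 -0.1] 
ROWS rx: [-4.5 -3.5  0.6 -6.7 -3.5  3.8  6.3 -0.3]  start [0.1698 0.3031] end [0.0051 0.0091] max|lean| 0.23980156414649653 max|mast| 0.3 max mast rate 1.811107136283005
```

```bash
python3 -m inch '{"offset":[[0,0,0],[0,0,0],[0,0,0],[0,0,0],[0,0,0],[0,0,0],[0,0,0],[0,0,0]],"rotation":[[-0.2,0,0],[-0.2,0,0],[-0.2,0,0],[-0.2,0,0],[-0.2,0,0],[-0.2,0,0],[-0.2,0,0],[-0.2,0,0]],"hand":[0,0,0,0,0,0,0,0]}' 45
python3 -m inch '{"offset":[[0,0,0],[0,0,0],[0,0,0],[0,0,0],[0,0,0],[0,0,0],[0,0,0],[0,0,0]],"rotation":[[0,0,0],[0,0,0],[0,0,0],[0,0,0],[0,0,0],[0,0,0],[0,0,0],[0,0,0]],"hand":[0,0,0,0,0,0,0,0]}' 45
python3 - <<'E'
from bal import *
h=load(); t0=12.1; h["knots"]=[k for k in h["knots"] if k[0]<=t0+1e-6]; h["guess"]=.3
t=look(h,5)
t=arm.get_obs()["time_s"]; h["knots"]=[[t,0.]]; h["meas"]=[[t,.3]]
# what parameters explain the first throw (lean -.090,-.096,-.107 at 1.1,1.15,1.2 s)?
kn=[[.125*i,np.radians(v)] for i,v in enumerate([0,-2.7,-5.9,-5.9,-3.4,-.2,2,2,0])]+[[2,0]]
for e in(-.05,-.02,0,.02): print(e,[np.interp([1.1,1.15,1.2],*(lambda s:(s[0],s[1][:,0]))(sim(kn,0,1.3,[.3+b,0],e,b))) for b in(-.01,-.005,0)])
json.dump(h,open(H,'w'))
k=plan(h,np.array([.3,0]),-.012,0,t,lim=20,cap=4)
E
```

```text
time_s: 13.1
position: [0.3893, 0.2038, 0.0947]
eef_rot: [-3.142, 0.0, 0.153]
ft_force: [0.6, -0.3, -8.6]
finger_gap: 0.0214
finger_force: 45.0
time_s: 14.1
position: [0.3893, 0.2039, 0.0947]
eef_rot: [-3.142, -0.0, 0.153]
ft_force: [0.8, 0.2, -8.6]
finger_gap: 0.0216
finger_force: 45.0
meas [0.3044 0.3044 0.3057 0.3047 0.3057] tcp [0.3893 0.2038 0.0947] [3.1416 0.     0.1528] torque [0.0921 0.0158 0.0181] q3 2.2301540894983574
-0.05 [array([-0.1708, -0.1863, -0.2029]), array([-0.1121, -0.1218, -0.1322]), array([-0.0532, -0.057 , -0.0611])]
-0.02 [array([-0.1468, -0.1618, -0.178 ]), array([-0.0841, -0.0926, -0.1017]), array([-0.0224, -0.0242, -0.0262])]
0 [array([-0.1281, -0.1423, -0.1577]), array([-0.0639, -0.071 , -0.0787]), array([-0.0011, -0.0012, -0.0013])]
0.02 [array([-0.1084, -0.1213, -0.1355]), array([-0.0431, -0.0486, -0.0546]), array([0.0207, 0.0226, 0.0247])]
abs phi deg [-4.2 -1.6 -3.9 -4.3 -1.7  1.6  2.5  0. ] 
ROWS rx: [-4.2 -1.6 -3.9 -4.3 -1.7  1.6  2.5  0. ]  start [0.3 0. ] end [-0.0017 -0.0021] max|lean| 0.3 max|mast| 0.30000000000000004 max mast rate 0.9466144854896608
```

```bash
python3 - <<'E'
s=open('bal.py').read()
a=s.index("        t=arm.get_obs()[");b=s.index("        a=drums")
s=s[:a]+'''        o=arm.get_obs(); t=o["time_s"]; d=arm.get_image("scene")
        z=dict(o); z["eef_rot"]=[np.pi,0,h["yaw"]]; dy=(o["position"]-h["pos"])@[-np.sin(h["yaw"]),np.cos(h["yaw"]),0]; D.append(dy)
'''+s[b:]
s=s.replace("drums(d,z,g)-.013","drums(d,z,g)-.016-3.26*dy").replace('    g=h["guess"]\n','    g=h["guess"]; D=[]\n').replace('print("meas"','print("dy",np.array(D),"meas"').replace("M[:,1])/.003","M[:,1])/.002").replace("*.003,\"cost","*.002,\"cost")
s=s.replace("np.maximum(0,m-.26)/.01","np.maximum(0,m-mm)/.01").replace("g0=0.)","mm=.26,sw=.15)").replace("np.diff(s,2)*.15","np.diff(s,2)*sw").replace("(-.2,-.08,0,.08,.2)","(-.2,-.12,-.08,-.04,0,.04,.08,.12,.2)")
open('bal.py','w').write(s)
from bal import *
h=load(); t=arm.get_obs()["time_s"]
h.update(knots=[[t,0.]],meas=[[t,.297]],pos=[.3893,.2038,.0947],yaw=.153,guess=0.,prior=[-.02,-.003,0],sd=[.02,.002,.003])
for sw in(.15,.4): k=plan(h,np.array([.297,0]),-.02,-.003,t,lim=20,cap=5,mm=1,sw=sw)
h["knots"]=k; json.dump(h,open(H,'w'))
for e,b in((-.04,-.003),(0,-.003),(-.02,0),(-.02,-.006)): print(sim(k,t,t+1,[.3+b,0],e,b)[1][-1])
E
```

```text
abs phi deg [-3.4 -5.1 -4.6 -2.5  0.2  1.9  1.8  0.2] 
ROWS rx: [-3.4 -5.1 -4.6 -2.5  0.2  1.9  1.8  0.2]  start [0.297 0.   ] end [0.0006 0.0008] max|lean| 0.297 max|mast| 0.3 max mast rate 0.7869236184049555
abs phi deg [-3.4 -5.1 -4.6 -2.5  0.2  1.9  1.8  0.2] 
ROWS rx: [-3.4 -5.1 -4.6 -2.5  0.2  1.9  1.8  0.2]  start [0.297 0.   ] end [0.0006 0.0008] max|lean| 0.297 max|mast| 0.3 max mast rate 0.7869236184049555
[-0.0192 -0.0282]
[0.0207 0.0344]
[0.0323 0.0683]
[-0.0314 -0.0673]
```

```bash
python3 -m inch '{"offset":[[0,0,0],[0,0,0],[0,0,0],[0,0,0],[0,0,0],[0,0,0],[0,0,0],[0,0,0]],"rotation":[[-3.4,0,0],[-5.1,0,0],[-4.6,0,0],[-2.5,0,0],[0.2,0,0],[1.9,0,0],[1.8,0,0],[0.2,0,0]],"hand":[0,0,0,0,0,0,0,0]}' 45
python3 go.py
```

```text
time_s: 15.35
position: [0.3894, 0.2032, 0.0947]
eef_rot: [-3.139, -0.0, 0.151]
ft_force: [0.5, 0.2, -8.6]
finger_gap: 0.0209
finger_force: 45.0
dy [-0.0006 -0.0001  0.0003] meas [-0.1162 -0.1231 -0.1267] tcp [0.3893 0.2041 0.0947] [-3.1379 -0.0001  0.1536] torque [ 0.0122 -0.0131  0.0086] q3 2.230745759505576
fit e,b,bias [-0.092  -0.0073 -0.002 ] resid [ 0.      0.0027  0.0015 -0.0033] cost 11.554521690227265
t 15.5
abs phi deg [ 3.   5.2  5.4  3.7  1.1 -0.9 -1.1  0.4] 
ROWS rx: [ 2.8  5.   5.2  3.5  0.9 -1.1 -1.3  0.2]  start [-0.1368 -0.1808] end [0.0046 0.0064] max|lean| 0.14992008531485151 max|mast| 0.22163081491032724 max mast rate 0.7284610514265044
```

```bash
python3 - <<'E'
from bal import *
h=load(); h["meas"]=[m for m in h["meas"] if m[0]>15.3]; h["prior"]=[-.02,-.001,0]; json.dump(h,open(H,'w'))
E
python3 go.py 0
```

```text
fit e,b,bias [-0.0206 -0.001  -0.    ] resid [-0.0007  0.0014 -0.0008] cost 0.38609645981562357
t 15.5
abs phi deg [ 3.2  5.5  5.6  3.6  0.7 -1.5 -1.6  0.1] 
ROWS rx: [ 3.   5.3  5.4  3.4  0.5 -1.7 -1.8 -0.1]  start [-0.1342 -0.145 ] end [-0.0021 -0.0038] max|lean| 0.14445544579602568 max|mast| 0.2274536338073609 max mast rate 0.7505562485371625
```

```bash
python3 -m inch '{"offset":[[0,0,0],[0,0,0],[0,0,0],[0,0,0],[0,0,0],[0,0,0],[0,0,0],[0,0,0]],"rotation":[[3,0,0],[5.3,0,0],[5.4,0,0],[3.4,0,0],[0.5,0,0],[-1.7,0,0],[-1.8,0,0],[-0.1,0,0]],"hand":[0,0,0,0,0,0,0,0]}' 45
python3 go.py
```

```text
time_s: 16.5
position: [0.3892, 0.2045, 0.0947]
eef_rot: [-3.139, 0.0, 0.154]
ft_force: [0.5, 0.4, -9.3]
finger_gap: 0.0215
finger_force: 45.0
dy [ 0.0008  0.0002 -0.0002] meas [-0.0116 -0.0121 -0.0164] tcp [0.3893 0.2035 0.0947] [-3.1399  0.0001  0.152 ] torque [ 0.015  -0.0289 -0.0325] q3 2.230799359902451
fit e,b,bias [-0.02   -0.0016  0.0003] resid [-0.0007  0.0015 -0.0007 -0.0005 -0.0013  0.0017] cost 1.0777602794371606
t 16.65
abs phi deg [ 0.5  0.8  0.9  0.6  0.2 -0.1 -0.1  0.1] 
ROWS rx: [ 0.4  0.7  0.8  0.5  0.1 -0.2 -0.2  0. ]  start [-0.0164 -0.0277] end [-0.0003  0.0005] max|lean| 0.018771655108968787 max|mast| 0.03013708559634811 max mast rate 0.10240131017391213
```

Excellent, the model works. Hold begins.

```bash
python3 -m inch '{"offset":[[0,0,0],[0,0,0],[0,0,0],[0,0,0],[0,0,0],[0,0,0],[0,0,0],[0,0,0]],"rotation":[[0.4,0,0],[0.7,0,0],[0.8,0,0],[0.5,0,0],[0.1,0,0],[-0.2,0,0],[-0.2,0,0],[0,0,0]],"hand":[0,0,0,0,0,0,0,0]}' 45
python3 go.py
```

```text
time_s: 17.65
position: [0.3892, 0.204, 0.0947]
eef_rot: [-3.14, 0.0, 0.153]
ft_force: [-0.4, 0.4, -7.7]
finger_gap: 0.0213
finger_force: 45.0
dy [0.0002 0.0001 0.    ] meas [0.0429 0.0479 0.0523] tcp [0.3893 0.2038 0.0947] [-3.1398  0.      0.1527] torque [0.0244 0.0075 0.0294] q3 2.230569818824083
fit e,b,bias [-0.0213  0.0009 -0.001 ] resid [-0.0006 -0.0011  0.0023  0.0003 -0.0004 -0.    ] cost 1.4059738799025692
t 17.8
abs phi deg [-1.4 -2.7 -2.8 -1.9 -0.5  0.6  0.7 -0. ] 
ROWS rx: [-1.5 -2.8 -2.9 -2.  -0.6  0.5  0.6 -0.1]  start [0.0585 0.1068] end [0.0056 0.0096] max|lean| 0.06839141915397026 max|mast| 0.11144812097748358 max mast rate 0.35843370727780405
```

```bash
python3 - <<'E'
from bal import *
h=load(); t=arm.get_obs()["time_s"]; h["knots"]=[k for k in h["knots"] if k[0]<=t+1e-6]
h["prior"]=[-.02,0,0]
for sd in([.03,.004,.002],[.03,.001,.01],[.001,.003,.01],[.06,.004,.01]): h["sd"]=sd; print(estimate(h,2.6))
E
```

```text
fit e,b,bias [-0.0072  0.0007 -0.    ] resid [-0.0011 -0.0011 -0.0012  0.0026  0.0002 -0.0004  0.    ] cost 1.6991355752732176
(array([0.0576, 0.1083]), np.float64(-0.0072282025356340575), np.float64(0.000701786174745392), np.float64(-4.79940232488117e-05))
fit e,b,bias [-0.0074  0.0001 -0.0024] resid [-0.0011 -0.0011 -0.0012  0.0026  0.0003 -0.0004  0.    ] cost 1.715409197745692
(array([0.06  , 0.1082]), np.float64(-0.007430272429196305), np.float64(9.171099900800337e-05), np.float64(-0.00241281919963846))
fit e,b,bias [-0.0199  0.0003 -0.0011] resid [-0.0022 -0.001  -0.0011  0.0027  0.0004 -0.0004 -0.0002] cost 2.089427146634816
(array([0.0582, 0.1028]), np.float64(-0.01993721582906028), np.float64(0.00026665921628684936), np.float64(-0.0010536540807851104))
fit e,b,bias [-0.0043  0.0005 -0.0009] resid [-0.0009 -0.0011 -0.0013  0.0025  0.0002 -0.0004  0.0001] cost 1.6108323066562924
(array([0.0586, 0.1096]), np.float64(-0.004348252347205608), np.float64(0.0005324220540829948), np.float64(-0.0008853816684259546))
```

```bash
python3 - <<'E'
from bal import *
h=load(); h["prior"]=[-.008,.0004,-.001]; h["sd"]=[.01,.001,.002]; json.dump(h,open(H,'w'))
E
sed -i 's/estimate(h,1.4)/estimate(h,2.6)/; s/lim=8)/lim=5,mm=.12)/' go.py; python3 go.py 0
```

```text
fit e,b,bias [-0.0068  0.0005 -0.0011] resid [-0.0011 -0.0011 -0.0012  0.0025  0.0002 -0.0004  0.    ] cost 1.5949489433172004
t 17.8
abs phi deg [-1.5 -2.8 -2.9 -2.  -0.5  0.6  0.8 -0. ] 
ROWS rx: [-1.6 -2.9 -3.  -2.1 -0.6  0.5  0.7 -0.1]  start [0.0587 0.1085] end [0.0014 0.0022] max|lean| 0.06853946976474674 max|mast| 0.11357878169892863 max mast rate 0.3796084451657175
```

```bash
python3 -m inch '{"offset":[[0,0,0],[0,0,0],[0,0,0],[0,0,0],[0,0,0],[0,0,0],[0,0,0],[0,0,0]],"rotation":[[-1.6,0,0],[-2.9,0,0],[-3,0,0],[-2.1,0,0],[-0.6,0,0],[0.5,0,0],[0.7,0,0],[-0.1,0,0]],"hand":[0,0,0,0,0,0,0,0]}' 45
python3 go.py
```

```text
time_s: 18.8
position: [0.3894, 0.2034, 0.0947]
eef_rot: [3.141, -0.0, 0.152]
ft_force: [0.8, -0.0, -8.8]
finger_gap: 0.0212
finger_force: 45.0
dy [-0.0005 -0.0001  0.0002] meas [-0.024  -0.026  -0.0242] tcp [0.3893 0.2041 0.0948] [ 3.1415 -0.0002  0.1533] torque [ 0.0888 -0.0515  0.0444] q3 2.229883377793658
fit e,b,bias [-0.016   0.     -0.0007] resid [ 0.0029 -0.     -0.0009 -0.0008  0.0014  0.0015 -0.0024] cost 3.211164159948232
t 18.95
abs phi deg [ 0.7  1.3  1.3  0.8  0.2 -0.3 -0.4 -0. ] 
ROWS rx: [ 0.7  1.3  1.3  0.8  0.2 -0.3 -0.4  0. ]  start [-0.0281 -0.0456] end [-0.0003 -0.0006] max|lean| 0.031963085424321885 max|mast| 0.05264953834930796 max mast rate 0.15989578378153985
```

```bash
python3 -m inch '{"offset":[[0,0,0],[0,0,0],[0,0,0],[0,0,0],[0,0,0],[0,0,0],[0,0,0],[0,0,0]],"rotation":[[0.6,0,0],[1.2,0,0],[1.2,0,0],[0.8,0,0],[0.2,0,0],[-0.3,0,0],[-0.3,0,0],[0,0,0]],"hand":[0,0,0,0,0,0,0,0]}' 45
python3 go.py
```

```text
time_s: 19.95
position: [0.3892, 0.204, 0.0947]
eef_rot: [-3.141, 0.0, 0.153]
ft_force: [-0.4, -0.2, -9.5]
finger_gap: 0.0214
finger_force: 45.0
dy [ 0.0002  0.0001 -0.    ] meas [0.0087 0.0095 0.01  ] tcp [0.3893 0.2038 0.0947] [-3.1415  0.      0.1526] torque [0.0072 0.0354 0.0082] q3 2.2302200048988894
fit e,b,bias [-0.0112  0.0005 -0.0011] resid [-0.001   0.0013  0.0016 -0.0022 -0.0003 -0.0002  0.0003] cost 1.507015989023436
t 20.1
abs phi deg [-0.3 -0.6 -0.6 -0.5 -0.2  0.1  0.1 -0. ] 
ROWS rx: [-0.3 -0.6 -0.6 -0.5 -0.2  0.1  0.1  0. ]  start [0.0126 0.0233] end [0.0016 0.0023] max|lean| 0.015056743317975095 max|mast| 0.024500117914256422 max mast rate 0.07745187493835223
```

```bash
python3 -m inch '{"offset":[[0,0,0],[0,0,0],[0,0,0],[0,0,0],[0,0,0],[0,0,0],[0,0,0],[0,0,0]],"rotation":[[-0.3,0,0],[-0.6,0,0],[-0.6,0,0],[-0.5,0,0],[-0.2,0,0],[0.1,0,0],[0.1,0,0],[0,0,0]],"hand":[0,0,0,0,0,0,0,0]}' 45
python3 go.py
```

```text
time_s: 21.1
position: [0.3893, 0.2038, 0.0947]
eef_rot: [3.142, -0.0, 0.153]
ft_force: [-0.2, -0.5, -8.6]
finger_gap: 0.0212
finger_force: 45.0
dy [-0.0001  0.      0.0001] meas [-0.0099 -0.0113 -0.0113] tcp [0.3893 0.2039 0.0947] [-3.1416  0.      0.1528] torque [ 0.0619  0.0296 -0.01  ] q3 2.2301234303804773
fit e,b,bias [-0.0071  0.     -0.0006] resid [-0.002  -0.     -0.0001  0.0002  0.      0.0005 -0.0005] cost 0.874927201612259
t 21.25
abs phi deg [ 0.3  0.6  0.6  0.4  0.1 -0.2 -0.2 -0. ] 
ROWS rx: [ 0.3  0.6  0.6  0.4  0.1 -0.2 -0.2  0. ]  start [-0.0122 -0.0213] end [ 0.0002 -0.0006] max|lean| 0.014109763494054867 max|mast| 0.023807855712731463 max mast rate 0.07847254964871118
```

```bash
python3 -m inch '{"offset":[[0,0,0],[0,0,0],[0,0,0],[0,0,0],[0,0,0],[0,0,0],[0,0,0],[0,0,0]],"rotation":[[0.3,0,0],[0.6,0,0],[0.6,0,0],[0.4,0,0],[0.1,0,0],[-0.2,0,0],[-0.2,0,0],[0,0,0]],"hand":[0,0,0,0,0,0,0,0]}' 45
python3 go.py
```

```text
time_s: 22.25
position: [0.3892, 0.204, 0.0947]
eef_rot: [-3.141, 0.0, 0.153]
ft_force: [0.4, -0.1, -8.5]
finger_gap: 0.0214
finger_force: 45.0
dy [0.0002 0.0001 0.    ] meas [0.0134 0.0138 0.0142] tcp [0.3893 0.2038 0.0947] [-3.1416  0.      0.1527] torque [ 0.0173 -0.0232  0.043 ] q3 2.2302108086960866
fit e,b,bias [-0.0086  0.0005 -0.0011] resid [-0.0002 -0.      0.0006 -0.0002 -0.001  -0.0001  0.0009] cost 0.3010761972810662
t 22.4
abs phi deg [-0.5 -0.8 -0.9 -0.6 -0.2  0.1  0.2 -0. ] 
ROWS rx: [-0.5 -0.8 -0.9 -0.6 -0.2  0.1  0.2  0. ]  start [0.0177 0.0312] end [-0.0006 -0.0008] max|lean| 0.020339897093403652 max|mast| 0.03275659907110972 max mast rate 0.10553149507860418
```

```bash
python3 -m inch '{"offset":[[0,0,0],[0,0,0],[0,0,0],[0,0,0],[0,0,0],[0,0,0],[0,0,0],[0,0,0]],"rotation":[[-0.5,0,0],[-0.8,0,0],[-0.9,0,0],[-0.6,0,0],[-0.2,0,0],[0.1,0,0],[0.2,0,0],[0,0,0]],"hand":[0,0,0,0,0,0,0,0]}' 45
python3 go.py
```

```text
time_s: 23.4
position: [0.3894, 0.2037, 0.0947]
eef_rot: [3.141, -0.0, 0.152]
ft_force: [-0.2, -0.9, -9.5]
finger_gap: 0.0214
finger_force: 45.0
dy [-0.0001 -0.      0.0001] meas [-0.0097 -0.0099 -0.0105] tcp [0.3893 0.2039 0.0947] [ 3.1416 -0.      0.1529] torque [ 0.0492 -0.0246 -0.015 ] q3 2.230079927188767
fit e,b,bias [-0.0085  0.0002 -0.0008] resid [-0.     -0.0009 -0.0002  0.0007  0.0005 -0.0001 -0.0003] cost 0.28323465739138265
t 23.55
abs phi deg [ 0.3  0.5  0.5  0.3  0.  -0.2 -0.2 -0. ] 
ROWS rx: [ 0.3  0.5  0.5  0.3  0.  -0.2 -0.2  0. ]  start [-0.0108 -0.0177] end [-0.0011 -0.0031] max|lean| 0.012165437196062496 max|mast| 0.02016100797883963 max mast rate 0.07258264377213094
```

```bash
python3 -m inch '{"offset":[[5,0,2],[18,0,6],[40,0,12],[65,0,18],[90,0,24],[115,0,29],[135,0,32],[145,0,33]],"rotation":[[0.3,0,0],[0.5,0,0],[0.5,0,0],[0.3,0,0],[0,0,0],[-0.2,0,0],[-0.2,0,0],[0,0,0]],"hand":[0,0,0,0,0,0,0,0]}' 45
python3 - <<'E'
from bal import *
o=arm.get_obs();d=arm.get_image("scene");z=dict(o);z["eef_rot"]=[np.pi,0,.153];print(o["position"],o["eef_rot"],o["ft_force"],o["wrist_torque"])
print(drums(d,z,0.,1)-.016)
cv2.imwrite("pics/ins.png",cv2.resize(d["img"][130:270,270:440],None,fx=3.5,fy=3.5)[:,:,::-1])
E
```

```text
time_s: 24.55
position: [0.5344, 0.2261, 0.0609]
eef_rot: [-3.141, -0.0, 0.152]
ft_force: [-0.6, 0.3, -8.7]
finger_gap: 0.0212
finger_force: 45.0
[0.5344 0.2261 0.0609] [-3.1413 -0.0001  0.1524] [-0.6418  0.2737 -8.6661] [ 0.0479 -0.0421 -0.0189]
bar 0.025713701170850735 pts 259 rms px 1.3303460756559278 [386.1359 199.2727] [323.5237 224.3308]
0.009713701170850735
```

View pics/ins.png

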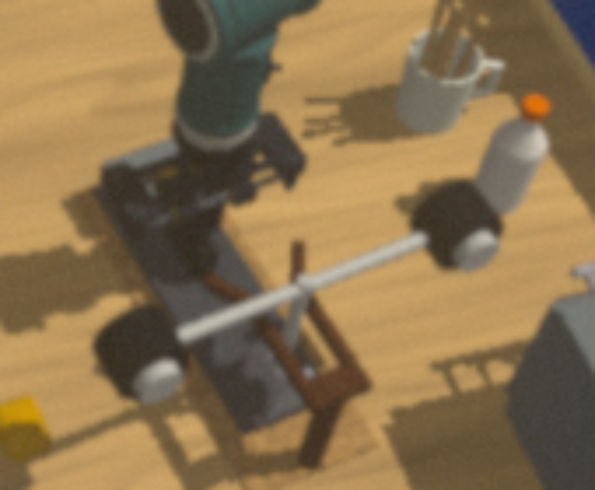

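```bash
python3 -m inch '{"offset":[[0,0,1],[0,0,4],[0,0,7],[0,0,9],[0,0,10],[0,0,11],[0,0,11.5],[0,0,11.5]],"rotation":[[0,0,0],[0,0,0],[0,0,0],[0,0,0],[0,0,0],[0,0,0],[0,0,0],[0,0,0]],"hand":[0,0,0,0,0,0,0,0]}' 45
```

```text
time_s: 25.6
position: [0.532, 0.2259, 0.0545]
eef_rot: [3.141, 0.001, 0.153]
ft_force: [-12.3, -5.3, 20.0]
finger_gap: 0.021
finger_force: 45.0
```

```bash
python3 - <<'E'
from bal import *
d=arm.get_image("scene");o=arm.get_obs();z=dict(o);z["eef_rot"]=[np.pi,0,.153];print(o["position"],o["eef_rot"],o["ft_force"],o["wrist_torque"])
print(drums(d,z,0.,1)-.016)
t=arm.get_image("top"); np.save('pics/tdn.npy',t,allow_pickle=True)
a=cv2.resize(d["img"][150:260,270:410],None,fx=5,fy=5,interpolation=cv2.INTER_CUBIC)[:,:400]
a=cv2.resize(d["img"][165:260,290:390],None,fx=4,fy=4,interpolation=cv2.INTER_CUBIC);b=cv2.resize(t["img"][130:225,165:235],None,fx=4,fy=4,interpolation=cv2.INTER_CUBIC)
cv2.imwrite("pics/dn.png",np.hstack([a,b])[:,:,::-1])
E
```

```text
[0.532  0.2258 0.0545] [3.1413 0.0012 0.1532] [-12.1545  -4.2638  19.8225] [-0.8053  2.0496  0.0296]
bar 0.07757405350691893 pts 259 rms px 1.3171748867340356 [383.7289 199.964 ] [320.7716 226.9897]
0.06157405350691893
```

View pics/dn.png

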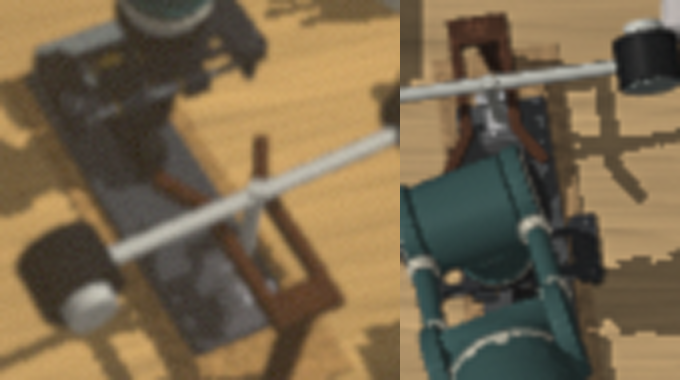

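```bash
python3 -m inch '{"offset":[[0,0,-2],[0,0,-4],[0,0,-4],[0,0,-4],[0,0,-4],[0,0,-4],[0,0,-4],[0,0,-4]],"rotation":[[0,0,0],[0,0,0],[0,0,0],[0,0,0],[0,0,0],[0,0,0],[0,0,0],[0,0,0]],"hand":[0,0,20,30,40,50,60,70]}' 45
python3 - <<'E'
from bal import *
d=arm.get_image("scene");o=arm.get_obs();z=dict(o);z["eef_rot"]=[np.pi,0,.153];print(o["position"],o["finger_gap"],o["ft_force"]); print(drums(d,z,0.,1)-.016)
E
```

```text
time_s: 26.7
position: [0.5327, 0.2259, 0.0543]
eef_rot: [-3.142, -0.0, 0.153]
ft_force: [0.0, -0.3, 0.8]
finger_gap: 0.0676
finger_force: 0.0
[0.5327 0.2259 0.0542] 0.06953319842945112 [-0.502   0.1252 -0.7334]
bar 0.14783621837718314 pts 264 rms px 1.3137265799741726 [381.4167 200.127 ] [317.9624 229.8073]
0.13183621837718312
```

Released; the stem rests against the prong at about 0.13 rad. Withdraw upwards.

```bash
python3 -m inch '{"offset":[[0,0,0],[0,0,-10],[0,0,-30],[0,0,-60],[0,0,-90],[0,0,-120],[0,0,-140],[0,0,-150]],"rotation":[[0,0,0],[0,0,0],[0,0,0],[0,0,0],[0,0,0],[0,0,0],[0,0,0],[0,0,0]],"hand":[80,85,85,85,85,85,85,85]}' 45
python3 - <<'E'
from bal import *
d=arm.get_image("scene");t=arm.get_image("top");o=arm.get_obs();z=dict(o);z["position"]=[.534,.226,.0495];z["eef_rot"]=[np.pi,0,.153];print(o["position"],o["finger_gap"],o["ft_force"]); print(drums(d,z,.13,1)-.016)
d=arm.get_image("scene");print(drums(d,z,.13,1)-.016)
a=cv2.resize(d["img"][150:270,280:430],None,fx=4,fy=4,interpolation=cv2.INTER_CUBIC)
cv2.imwrite("pics/end.png",a[:,:,::-1])
E
```

```text
time_s: 27.75
position: [0.5333, 0.2262, 0.2065]
eef_rot: [-3.141, -0.003, 0.153]
ft_force: [1.2, -0.1, -0.8]
finger_gap: 0.0855
finger_force: 0.0
[0.5332 0.2261 0.2056] 0.08511312795450328 [-0.199  -0.4489  0.0433]
bar 0.14765805850711727 pts 262 rms px 1.3054445696836325 [380.933  200.3426] [317.6093 229.9536]
0.13165805850711726
bar 0.14782000782469917 pts 262 rms px 1.3037907903962203 [380.9316 200.3521] [317.6073 229.9692]
0.13182000782469916
```

View pics/end.png

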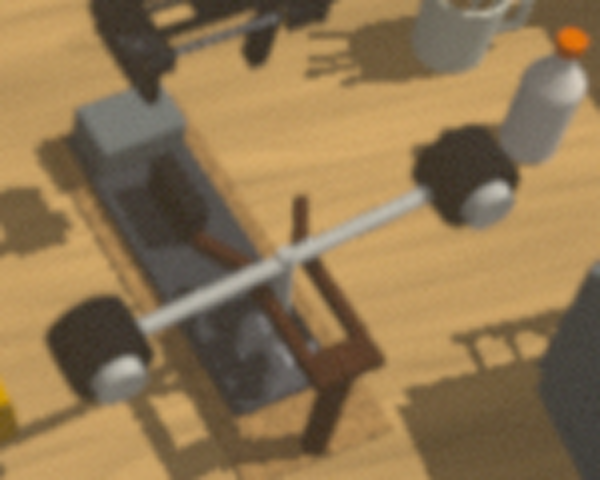

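```bash
python3 -c "
from cell import arm
print(arm.finish_job())"
```

```text
the job is handed in; nothing more can be done
None
```

I balanced the light upright in the air for about seven seconds, parked it on the cork mat and handed the job in. The stem rests in the fork about 0.13 rad from upright and the gripper is clear; I don't have the judge's verdict.

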